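# Fit the probe into the culture vessel's inclined port

## Robot

A 6-joint arm with a two-finger parallel gripper is mounted at the origin on a cart in front of the work surface, level with it; the furniture and walls round the work are solid. World frame = base frame: x ahead of the robot, y to its left, z up, the work surface at z = 0. Lengths are in m, angles in rad, forces in N, time in s.
With the tool pointing down it reaches from about 0.25 to 0.775 m from the base axis. Payload 4 kg.
Tool frame: the origin (TCP) lies midway between the tips of the shut fingers; the grasp point (between the pads) lies 19 mm behind it (grip_point_offset is the distance from the TCP to the grasp point, in m); z points along the fingers, y is the line along which they close (so a half turn about z gives the same grasp; the last joint's range is limited). The gripper opens to 94 mm and grips with 3 to 60 N. Pads are 16 mm wide; open, the fingers measure 119 mm over their backs; the gripper's body (75 mm by 177 mm) begins 78 mm behind the grasp point.
Start: joints at [-1.395, 0.087, 1.371, -0, 1.684, -0.103], TCP at [0.151, -0.529, 0.168] pointing down, gripper open.
Joint ranges: [-3.1, 3.1], [-0.76, 2.03], [0.27, 2.55], [-1.08, 4.22], [0.17, 2.65], [-2.57, 2.57]. Speed limits (rad/s): [2.79, 2.79, 3.14, 3.14, 3.14, 3.14].

## Interface

Orientations are given as [roll, pitch, yaw] about the fixed x, y, z axes, in that order (R = Rz(yaw) Ry(pitch) Rx(roll)).
In Python, from bench import * gives the robot as it stands.
- The arm moves only by the tool carry_out, never from a script. Its argument "commands" is a list of rows, each a list of 6 numbers: the shift along the tool's x, y, z in m, then the turn, a rotation vector about the tool's x, y, z in rad. In form: [[tx, ty, tz, rx, ry, rz], ...]. A call has exactly 5 rows; each row is the pose to reach, as a shift and turn from the pose commanded when the call began, along the tool's axes at that moment; what a row does not reach only later rows make up. A row lasts 1/10 s, in which the tool goes at most 50 mm and 8.59 degrees, less where a joint would pass 70% of its speed; a pose out of reach is approached as far as the arm can. A call with a gripper value outside its range is refused whole. "jaw" is the opening, from 0 (shut) to 1 (fully open), set as the call begins (left out, the last holds). The fingers move at their own pace and stop on an object; the grip force is fixed at half the most. Time passes only in rows, so rows that repeat a pose let the fingers close, or fill a call up. It gives the time, the measured TCP pose, the force, the opening and the grip force at its end, in the units of the state.
- get_obs(): the state, without advancing time (a new reading comes with each control period).
- snapshot(name): name is "side" or "top"; returns a dict with "img" (420x560x3 uint8, red, green, blue), "range_z" (420x560 float32, m along the optical axis (not along the pixel's ray), 0 where there is no reading), "fx", "fy", "cx", "cy" (pixels), "R" (3x3) and "t" (3): a world point X has camera coordinates R X + t. Camera axes: x right, y down, z forward; pixel columns grow to the right and rows downward; lengths in m; the calibration is good to about 2 mm. A picture is of the moment at which its call begins.
- close_job(): hands the job in; it is judged then, once.
The state is a dict: "time": time; "joint_positions": joint angles; "qvel": joint speeds; "joint_torque": joint torques, N m; "tool_pos": TCP position; "ee_rot": TCP orientation; "wrist_force": force on the tool from outside, world axes, zero at the start; "wrist_torque": the same for the moment, N m; "width": finger opening in m; "finger_force": force on a finger pad.
Only numpy, scipy, OpenCV 4.12 (cv2) and the standard library are available. Lean on these libraries where they do the work, as an engineer would, in place of code of your own. Each camera call takes 0.05 s, during which the arm holds its last target. There are 200 camera calls.

## Task

Fit the blue-headed probe to the small culture vessel. First pull the red blanking plug out of the vessel's slanted port and lay it in the steel tray; then lift the blue-headed probe up off its hanger and slide it down through the port, without forcing it, until its steel collar is flush on the port's rim. Do not drop either of them, leave the black-headed probe hanging, and do not shift the timer, stopper, bottle or sample cup.

Things in the scene. Friction and masses are not known exactly. Their poses are not given: they have to be found in the camera images.
- vessel: Bench culture vessel, fixed: glass jar 94 mm wide on a dark foot 120 mm wide, closed by a round steel head plate (112 mm wide, top 118 mm above the bench). Origin at the centre of its underside, z up; the slanted port stands on its -x side. On the plate: four nuts 15 mm tall at the edge and, on the +x half, two white caps 22 mm and a hose barb 32 mm tall.
- port: The vessel's slanted steel port, a tube with a flat rim 34 mm wide, 36 mm out from the head plate. Origin at its mouth's centre in the rim's plane, 149 mm above the bench; z outward along the bore, 30 deg from vertical, leaning to the vessel's -x; y level. Mouth 21 mm wide, narrowing in 4 mm to a 14.5 mm bore, 25 mm long, then 19 mm wide; the jar below has room for the whole probe.
- plug: Blanking plug, in the port at the start, not screwed: pulls straight out. Red ribbed grip 22 mm in diameter, from 6 to 40 mm above the origin; steel collar 28 mm wide, 6 mm thick; steel shank 12 mm in diameter, 24 mm long below the collar. Origin at the centre of the collar's underside, z along its axis toward the grip.
- blue_probe: The probe to fit: blue ribbed head 24 mm in diameter, 8 to 52 mm above the origin (brass contact 10 mm wide up to 60 mm); steel collar 28 mm wide, 8 mm thick; shaft 12 mm in diameter, 110 mm long below the collar, tip rounded. Origin at the centre of the collar's underside, z along its axis toward the head. Starts upright in one of the hanger's two forks (either), collar on the prongs.
- blue_probe_tip (a point): Tip of the blue-headed probe, 110 mm below its origin on its axis.
- black_probe: Another probe of the same shape and size but with a black head, hanging in the other fork; it stays there.
- hanger: Steel hanger on a white base 85x160 mm, fixed. Origin at the centre of its underside, z up. Two forks open toward its -x, slot centres at x = -4, y = +47 and -47 mm; prongs' upper faces 140 mm above the bench, their tips turned up 6 mm, so a probe must be lifted before it can leave. A cross bar on two posts 30 mm behind the slots is 144 mm high; only the probes stand higher.
- tray: Shallow stainless tray, 163 (x) by 243 (y) by 20 mm, lying flat and fixed. Origin at the centre of its underside; inner floor 2 mm up, rim 20 mm up. A white pinch clamp and a Y connector lie at its +y end (y over 50 mm); the rest is empty.
- timer: Bystander: white kitchen-style lab timer, 66x66x18 mm, lying flat in front. Origin at the centre of its underside.
- stopper: Bystander: red conical rubber stopper, 38 mm wide, 40 mm tall. Origin at the centre of its underside.
- bottle: Bystander: blue-capped laboratory bottle, 56 mm wide, 102 mm tall. Origin at the centre of its underside.
- cup: Bystander: red-lidded sample cup, 51 mm wide, 64 mm tall. Origin at the centre of its underside.
Things that resemble listed ones, but are neither listed nor needed, are in the scene too. Leave any turquoise or white look-alike of the plug alone.

How it is judged:
On the way, in this order (a step that is already met when the one before it is completed fails the run):
1. the red plug lies released in the tray (x of plug in the frame of tray between -0.078 and 0.078 m and y of plug in the frame of tray between -0.118 and 0.118 m and z of plug in the frame of tray below 0.035 m and linear speed of plug below 0.05 m/s and contact force between the fingers and plug below 0.05 N), for 0.2 s.
2. the blue-headed probe is lifted clear of its fork (collar 15 mm above the prongs) (z of blue_probe in the frame of hanger above 0.155 m), for 0.1 s.
At the end, for the whole second after the job is handed in: Blue-headed probe seated in the port: collar within 3 mm of the rim along the bore and 4 mm sideways, in line within 0.07 rad, at rest; red plug released and at rest inside the tray; black-headed probe still hanging within 20 mm of its start, upright within 0.15 rad (all of step 1 and z of blue_probe in the frame of port between -0.003 and 0.003 m and x of blue_probe in the frame of port between -0.004 and 0.004 m and y of blue_probe in the frame of port between -0.004 and 0.004 m and angle between the z axis of blue_probe and the z axis of port, either way round below 0.07 rad and z of blue_probe_tip in the frame of port below -0.105 m and linear speed of blue_probe below 0.03 m/s and distance of black_probe from where it was at the start of the episode below 0.02 m and angle between black_probe's own z axis and vertical below 0.15 rad); the robot touches nothing.
It fails at once if the black-headed probe is moved more than 20 mm (distance of black_probe from where it was at the start of the episode above 0.02 m).
It fails at once if the timer, stopper, bottle or sample cup is moved more than 30 mm (distance of any of timer, stopper, bottle, cup from where it was at the start of the episode above 0.03 m).
It fails at once if the plug is dropped (falls free faster than 0.9 m/s) (contact force between the fingers and plug below 0.01 N and linear speed of plug above 0.9 m/s).
It fails at once if the blue-headed probe is dropped (moves free faster than 0.7 m/s) (contact force between the fingers and blue_probe below 0.01 N and linear speed of blue_probe above 0.7 m/s).
It fails at once if the probe is forced against the vessel (more than 60 N) (contact force between blue_probe and vessel above 60 N).
It also fails if it takes over 54 s, if anything falls off the work surface, if the arm or the gripper's body presses on something with over 40 N, if the wrist force passes 120 N, or if a joint passes its speed limit or range.

## Working session

There is one attempt and no reset: what is moved stays moved. The work goes in short steps, Python scripts to look and compute and a tool call to move; the robot and the scene stay as the last step left them, time stands still between calls to the robot, and variables do not carry over. Pictures are saved under pics/ and viewed, at most 10 in all, crops included, and the job is handed in when it is done.

Besides the shell and the picture viewer there is one more tool, called after "Request:" by a JSON object that holds its "method" and its "body", one argument or row to a line. carry_out: Moves the arm, as the interface text tells. Its arguments: {"type":"object","properties":{"commands":{"type":"array","items":{"type":"array","items":{"type":"number"}}},"jaw":{"type":"number"}},"required":["commands"]}

```bash
mkdir -p pics; python3 - <<'E'
from bench import *
import numpy as np, cv2, pickle
o=get_obs(); print(o)
for n in("side","top"):
    s=snapshot(n); pickle.dump(s,open(n+"0.pkl","wb"))
    cv2.imwrite(f"pics/{n}0.png",cv2.resize(s["img"][:,:,::-1],(800,600),interpolation=cv2.INTER_CUBIC))
    print(n,s["fx"],s["cx"],s["cy"],-s["R"].T@s["t"],s["R"])
E
```

```text
{'time': 0.0, 'joint_positions': array([-1.39506824e+00,  8.79468547e-02,  1.37223440e+00, -2.96006140e-05,
        1.68357465e+00, -1.03100410e-01]), 'qvel': array([ 0.00233557,  0.00049193,  0.00097101,  0.00014416,  0.0025142 ,
       -0.00010954]), 'joint_torque': array([ 8.13066845e-05, -3.40184784e+01, -3.02428722e+01,  7.19447387e-02,
        3.30130197e-02, -1.70087847e-04]), 'tool_pos': array([ 0.15125166, -0.52814937,  0.16631878]), 'ee_rot': array([-3.13943786e+00, -1.93373201e-04,  2.78824993e-01]), 'wrist_force': array([0.13697962, 1.37792116, 0.09114513]), 'wrist_torque': array([ 0.00726594, -0.00149909,  0.05013292]), 'finger_force': 0.0, 'width': 0.09373502031717033}
side 451.32041345119364 276.85366526587836 213.52518806714752 [0.12863455 0.74524307 0.78444017] [[-0.82708719 -0.56179936 -0.01755743]
 [-0.338256    0.52244553 -0.7827091 ]
 [ 0.44889827 -0.64142977 -0.62214001]]
top 406.0819366425198 276.7100639853233 216.787770062142 [0.38459195 0.06931041 1.28281205] [[-0.01766784 -0.99980683 -0.0086106 ]
 [-0.98240528  0.01896046 -0.18579657]
 [ 0.18592394  0.00517647 -0.9825505 ]]
```

View pics/side0.png

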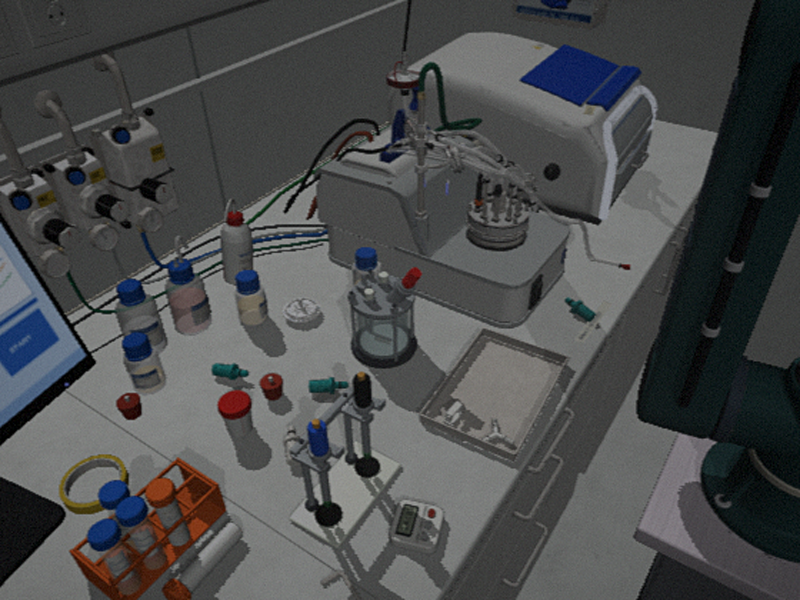

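View pics/top0.png

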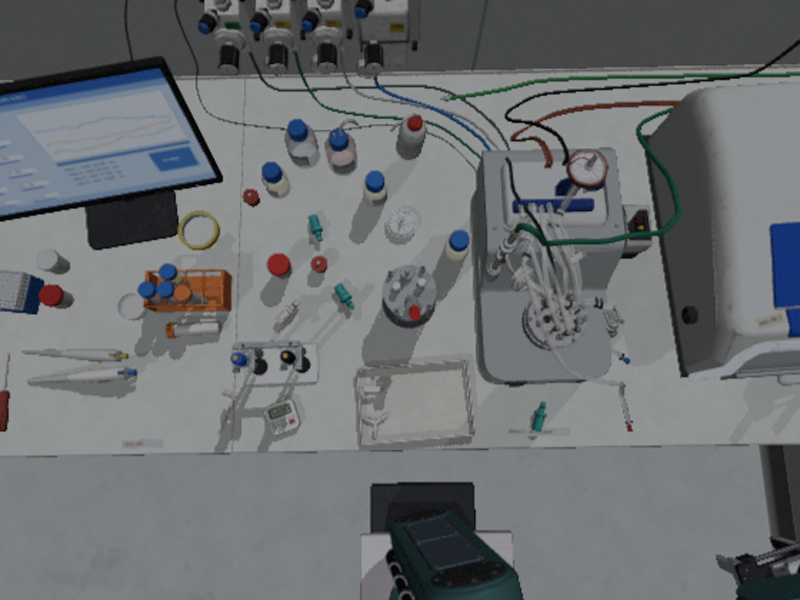

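Side view: the red plug in the port is at (412,278), the blue probe head at (317,437) and the black one at (362,390). Top view: plug (414,313), blue head (238,358), black head (288,357), tray centre (415,402). Red look-alikes are the stopper, side (272,386), and another red stopper at (129,405). The turquoise plugs are to be left alone. Only the red grip standing on the slanted port fits the plug. Next I measure these and confirm in a crop.

```bash
cat > h.py <<'E'
import numpy as np, cv2, pickle
def cloud(s):
    z=s["range_z"]; v,u=np.mgrid[:z.shape[0],:z.shape[1]]
    P=np.stack([(u-s["cx"])*z/s["fx"],(v-s["cy"])*z/s["fy"],z],-1)
    W=(P-s["t"])@s["R"]; W[z<=0]=np.nan
    return W
def proj(s,X):
    c=np.atleast_2d(X)@s["R"].T+s["t"]; return np.c_[c[:,0]/c[:,2]*s["fx"]+s["cx"],c[:,1]/c[:,2]*s["fy"]+s["cy"]]
E
python3 - <<'E'
from h import *
np.set_printoptions(precision=4,suppress=True)
crops=[]
for n in("side","top"):
    s=pickle.load(open(n+"0.pkl","rb")); W=cloud(s); hsv=cv2.cvtColor(s["img"],cv2.COLOR_RGB2HSV); k=.7
    def comp(mask,uv,r=18):
        m=np.zeros(mask.shape,bool); u,v=int(uv[0]*k),int(uv[1]*k); m[v-r:v+r,u-r:u+r]=1
        return W[mask&m&np.isfinite(W[...,0])]
    red=((hsv[...,0]<8)|(hsv[...,0]>172))&(hsv[...,1]>140)&(hsv[...,2]>60)
    blue=(abs(hsv[...,0].astype(int)-113)<12)&(hsv[...,1]>130)&(hsv[...,2]>50)
    dark=(hsv[...,2]<45)
    pp={"side":[(412,278),(317,437),(362,390)],"top":[(414,313),(238,358),(288,357)]}[n]
    for nm,m,uv in zip(("plug","blue","black"),(red,blue,dark),pp):
        p=comp(m,uv)
        if nm!="plug":p=p[p[:,2]>.14]
        else: p=p[p[:,2]>.13]
        print(n,nm,len(p),"min",p.min(0),"max",p.max(0),"med",np.median(p,0))
        np.save(f"{n}_{nm}.npy",p)
    # vessel head plate
    pc=np.nanmedian(np.load(f"{n}_plug.npy"),0)
    d=np.hypot(W[...,0]-pc[0],W[...,1]-pc[1])
    q=W[(abs(W[...,2]-.118)<.004)&(d<.15)]
    (cx,cy),r=cv2.minEnclosingCircle(q[:,:2].astype(np.float32)); print(n,"plate",len(q),cx,cy,r,q.mean(0))
    # tray rim
    if n=="top":
        t=W[int(350*k):int(455*k),int(345*k):int(485*k)].reshape(-1,3)
        t=t[(t[:,2]>.013)&(t[:,2]<.025)]; print("tray",len(t),cv2.minAreaRect(t[:,:2].astype(np.float32)))
        hb=W[int(330*k):int(395*k),int(225*k):int(330*k)].reshape(-1,3)
        for lo,hi in((.003,.02),(.132,.15)):
            b=hb[(hb[:,2]>lo)&(hb[:,2]<hi)]; print("hanger",lo,len(b),cv2.minAreaRect(b[:,:2].astype(np.float32)),b.mean(0))
    for uv in (pp[0],(pp[1] if n=="side" else pp[1])):
        u,v=int(uv[0]*k),int(uv[1]*k); crops.append(cv2.resize(s["img"][v-37:v+38,u-50:u+50,::-1],(400,300),interpolation=cv2.INTER_CUBIC))
cv2.imwrite("pics/crop.png",np.vstack([np.hstack(crops[:2]),np.hstack(crops[2:])]))
E
```

```text
side plug 113 min [0.5755 0.029  0.1534] max [0.6022 0.0523 0.1906] med [0.5868 0.0473 0.1784]
side blue 256 min [0.4928 0.3381 0.1423] max [0.5312 0.3919 0.195 ] med [0.4987 0.3853 0.1786]
side black 240 min [0.4873 0.271  0.1402] max [0.5378 0.2986 0.1973] med [0.5019 0.2924 0.176 ]
side plate 620 0.6464307904243469 0.04815737530589104 0.058081839233636856 [0.6407 0.0616 0.1188]
top plug 60 min [0.5751 0.0301 0.1675] max [0.6027 0.0494 0.1912] med [0.5873 0.0387 0.1821]
top blue 59 min [0.4939 0.3663 0.1478] max [0.5143 0.387  0.1937] med [0.5017 0.3722 0.1883]
top black 53 min [0.4966 0.2732 0.148 ] max [0.5151 0.2924 0.1953] med [0.5035 0.2785 0.1894]
top plate 712 0.6449956893920898 0.045807845890522 0.05695066973567009 [0.6471 0.0479 0.1177]
tray 339 ((0.4337991774082184, 0.02352684736251831), (0.18263857066631317, 0.27502182126045227), 4.095871448516846)
hanger 0.003 1085 ((0.5176823139190674, 0.34319669008255005), (0.23039647936820984, 0.14255136251449585), 89.02167510986328) [0.5049 0.3296 0.0078]
hanger 0.132 490 ((0.513706624507904, 0.33237364888191223), (0.05816001072525978, 0.13437125086784363), 1.5651441812515259) [0.5196 0.3297 0.1419]
```

View pics/crop.png

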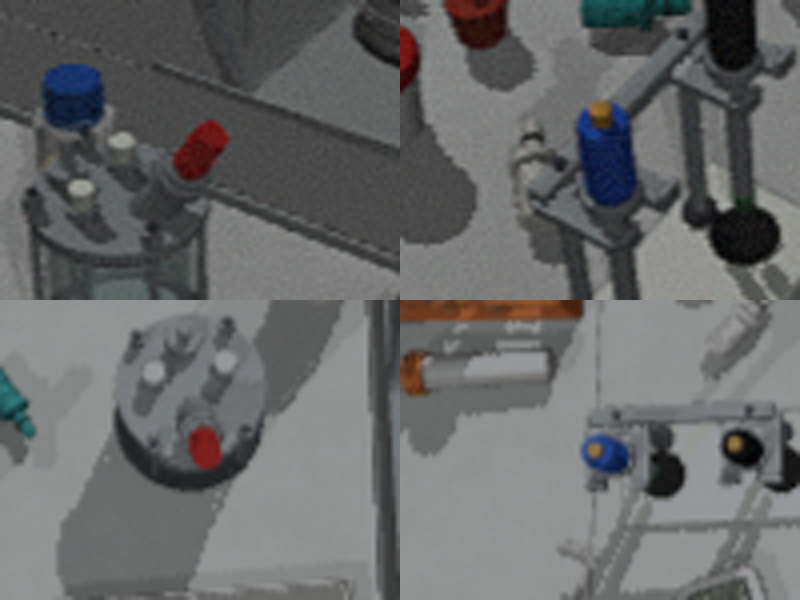

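The crop confirms it: the red grip is in the slanted port, and the blue probe hangs in the +y fork with the fork opening toward the robot. Now I fit the poses exactly.

```bash
cat >> h.py <<'E'
from scipy.spatial.transform import Rotation as Ro
def toolR(axis_up,xhint):
    z=-np.asarray(axis_up,float); z/=np.linalg.norm(z); y=np.cross(z,xhint); y/=np.linalg.norm(y)
    return np.c_[np.cross(y,z),y,z]
def plan(*targets):
    """targets: (pos,R); prints shift+turn of each from the previous one (first from the measured pose)"""
    from bench import get_obs
    o=get_obs(); p=np.array(o["tool_pos"]); R=Ro.from_euler("xyz",o["ee_rot"]).as_matrix()
    for P,Q in targets:
        print("move",np.round(R.T@(np.asarray(P)-p),4),np.round(Ro.from_matrix(R.T@Q).as_rotvec(),4),"dist %.3f"%np.linalg.norm(P-p)); p,R=np.asarray(P),Q
E
python3 - <<'E'
from h import *
from scipy.optimize import least_squares
np.set_printoptions(precision=4,suppress=True)
def capcyl(P,o,a,r,top,bot):
    h=(P-o)@a; rad=np.linalg.norm(P-o-h[:,None]*a,axis=1)
    return np.where(h>top-.001, np.hypot(h-top,np.maximum(rad-r,0)), rad-r)
def fit(P,soft=.0015):
    def f(q):
        a=np.r_[.5*np.cos(q[2]),.5*np.sin(q[2]),np.cos(np.pi/6)]
        return capcyl(P,np.r_[q[0],q[1],.149],a,.011,.040,.006)
    return least_squares(f,[.61,.045,3.2],loss="soft_l1",f_scale=soft)
S,T=np.load("side_plug.npy"),np.load("top_plug.npy")
for n,P in(("side",S),("top",T),("both",np.r_[S,T])):
    r=fit(P); print(n,r.x,np.degrees(r.x[2])-180,"rms",np.sqrt(np.mean(r.fun**2)))
    c=np.array([.6457,.0470]); print("  az from plate centre",np.degrees(np.arctan2(*(r.x[:2]-c)[::-1]))%360-180,np.linalg.norm(r.x[:2]-c))
for k in("blue","black"):
  for n in("side","top"):
    P=np.load(f"{n}_{k}.npy"); P=P[(P[:,2]>.15)]
    g=least_squares(lambda q:capcyl(P,np.r_[q[0],q[1],.14],np.r_[0,0,1.],.012,.052,.008),[.505,P[:,1].mean()],loss="soft_l1",f_scale=.0015)
    print(n,k,g.x,np.sqrt(np.mean(g.fun**2)),P[:,2].max())
# nuts (z~0.133) and caps (~0.140), barb on the plate, top & side views
for n in("side","top"):
    W=cloud(pickle.load(open(n+"0.pkl","rb"))); d=np.hypot(W[...,0]-.6457,W[...,1]-.047)
    m=((W[...,2]>.1265)&(W[...,2]<.155)&(d<.06)).astype(np.uint8)
    N,L=cv2.connectedComponents(m)
    for i in range(1,N):
        q=W[L==i]
        if len(q)>4: print(n,len(q),q.mean(0),q[:,2].max(),"az",np.degrees(np.arctan2(q[:,1].mean()-.047,q[:,0].mean()-.6457)))
W=cloud(pickle.load(open("top0.pkl","rb")))
t=W[(abs(W[...,2]-.018)<.006)&(abs(W[...,0]-.43)<.12)&(abs(W[...,1]-.02)<.15)]
for lo,hi,ax in((.34,.37,0),(.5,.53,0)):
    e=t[(t[:,ax]>lo)&(t[:,ax]<hi)]; print("x edge",len(e),np.median(e,0),np.polyfit(e[:,1],e[:,0],1))
print("y pct",np.percentile(t[:,1],[1,5,50,95,99]),np.percentile(t[:,0],[1,5,50,95,99]))
E
```

```text
side [0.603  0.0405 3.2637] 6.994059914181548 rms 0.001264774042581507
  az from plate centre 8.632557553593188 0.04322650764032097
top [0.5999 0.0468 3.7953] 37.45577314724554 rms 0.0024715474248782733
  az from plate centre 0.2691958939549579 0.04575772669001757
both [0.6021 0.0407 3.2761] 7.704628093775369 rms 0.0021615415436486212
  az from plate centre 8.248801926161292 0.04403644225806045
side blue [0.5065 0.3789] 0.0009705415124986531 0.19501715526501504
top blue [0.5062 0.3799] 0.0014978913781824184 0.1937312861340106
side black [0.5089 0.2849] 0.0012057123541282513 0.19726115833150454
top black [0.509  0.2854] 0.001898254240510446 0.19534092653547297
side 151 [0.6697 0.0589 0.1348] 0.15158582030576834 az 26.353716731990616
side 55 [0.6575 0.0257 0.136 ] 0.1436616757570823 az -60.99145177446936
side 128 [0.6052 0.0503 0.1416] 0.1546280411068651 az 175.34060884102496
side 20 [0.6803 0.0884 0.1307] 0.13447769706634077 az 50.11707019375533
side 21 [0.6006 0.077  0.1309] 0.1363198149948966 az 146.30832157821138
top 54 [0.6783 0.0514 0.1329] 0.15376797887967358 az 7.609284976209715
top 13 [0.6897 0.019  0.1309] 0.1351982707544183 az -32.48378504735804
top 13 [0.6809 0.0866 0.1309] 0.13549460063827606 az 48.40276186063691
top 31 [0.6583 0.0229 0.1381] 0.1434670254675776 az -62.422780004952365
top 30 [0.6516 0.0741 0.1387] 0.14297782883610025 az 77.65818453158424
top 47 [0.6128 0.0437 0.1439] 0.15483070778319907 az -174.2094634098032
top 14 [0.6109 0.0088 0.1314] 0.1345589735100023 az -132.34347010019962
top 13 [0.6004 0.075  0.1318] 0.13557608383632894 az 148.26269537737764
x edge 88 [0.3482 0.0101 0.0187] [-0.0023  0.349 ]
x edge 74 [ 0.5067 -0.0209  0.0188] [-0.0696  0.5063]
y pct [-0.1213 -0.1018  0.0279  0.1613  0.1642] [0.3366 0.3391 0.4404 0.5126 0.5383]
```

```bash
cat >> h.py <<'E'
yaw=np.radians(8.); A=np.r_[-.5*np.cos(yaw),-.5*np.sin(yaw),np.sqrt(.75)]; PORT=np.r_[.6024,.0411,.149]
RP=toolR(A,[1,0,0.]); BLUE=np.r_[.5063,.3794,.140]
E
python3 - <<'E'
from h import *
from bench import get_obs
o=get_obs(); R0=Ro.from_euler("xyz",o["ee_rot"]).as_matrix(); print(RP)
w=np.array([.36,-.06,.30]); p0=np.array(o["tool_pos"])
from scipy.spatial.transform import Slerp
sl=Slerp([0,1],Ro.from_matrix([R0,RP]))
plan(*[(p0+(w-p0)*f,sl(f).as_matrix()) for f in(1/3,2/3,1)],(PORT+.09*A,RP),(PORT+.009*A,RP))
E
```

```text
[[ 0.8688166   0.          0.49513403]
 [-0.03965701 -0.99678736  0.06958655]
 [ 0.49354335 -0.08009349 -0.8660254 ]]
move [ 0.1099 -0.131  -0.0442] [0.0012 0.1752 0.0975] dist 0.177
move [ 0.1026 -0.1414 -0.0254] [0.0012 0.1752 0.0975] dist 0.177
move [ 0.0913 -0.1509 -0.0082] [0.0012 0.1752 0.0975] dist 0.177
move [ 0.1321 -0.0887  0.1678] [ 0.  0. -0.] dist 0.231
move [-0.     0.     0.081] [0. 0. 0.] dist 0.081
```

```bash
sed -i 's/toolR(A,\[1,0,0.\])/toolR(A,[np.cos(yaw),np.sin(yaw),0])/' h.py
```

Request:
{"method": "carry_out", "body": {
  "commands": [
    [0.02, -0.026, -0.01, 0, 0.035, 0.02],
    [0.05, -0.055, -0.02, 0, 0.07, 0.04],
    [0.07, -0.085, -0.03, 0, 0.11, 0.06],
    [0.09, -0.11, -0.037, 0, 0.14, 0.08],
    [0.11, -0.131, -0.044, 0, 0.175, 0.098]
  ],
  "jaw": 0.6
}}

```text
time: 0.6
tool_pos: [0.2215, -0.3709, 0.2116]
ee_rot: [-3.132, -0.176, 0.179]
wrist_force: [0.2, -0.0, 0.4]
width: 0.0582
finger_force: 0.0
```

Request:
{"method": "carry_out", "body": {
  "commands": [
    [0.02, -0.028, -0.005, 0, 0.035, 0.02],
    [0.04, -0.056, -0.01, 0, 0.07, 0.04],
    [0.06, -0.084, -0.015, 0, 0.105, 0.06],
    [0.08, -0.112, -0.02, 0, 0.14, 0.08],
    [0.103, -0.141, -0.025, 0, 0.175, 0.098]
  ]
}}

```text
time: 1.1
tool_pos: [0.2913, -0.2154, 0.255]
ee_rot: [-3.104, -0.349, 0.072]
wrist_force: [-0.1, -0.2, 0.5]
width: 0.0566
finger_force: 0.0
```

Request:
{"method": "carry_out", "body": {
  "commands": [
    [0.018, -0.03, -0.002, 0, 0.035, 0.02],
    [0.036, -0.06, -0.003, 0, 0.07, 0.04],
    [0.054, -0.09, -0.005, 0, 0.105, 0.06],
    [0.072, -0.12, -0.006, 0, 0.14, 0.08],
    [0.091, -0.151, -0.008, 0, 0.175, 0.098]
  ]
}}

```text
time: 1.6
tool_pos: [0.3607, -0.0596, 0.2987]
ee_rot: [-3.054, -0.518, -0.048]
wrist_force: [0.9, -0.0, -0.4]
width: 0.0565
finger_force: 0.0
```

```bash
python3 - <<'E'
from h import *
plan((PORT+.09*A,RP),(PORT+.009*A,RP))
E
```

```text
move [ 0.1316 -0.0898  0.166 ] [ 0.0064 -0.0012 -0.1631] dist 0.230
move [-0.    -0.     0.081] [0. 0. 0.] dist 0.081
```

Request:
{"method": "carry_out", "body": {
  "commands": [
    [0.026, -0.018, 0.033, 0.001, 0, -0.03],
    [0.052, -0.036, 0.066, 0.002, 0, -0.06],
    [0.078, -0.054, 0.099, 0.004, 0, -0.1],
    [0.105, -0.072, 0.132, 0.005, 0, -0.13],
    [0.1316, -0.0898, 0.166, 0.0064, -0.0012, -0.163]
  ]
}}

```text
time: 2.1
tool_pos: [0.5585, 0.0366, 0.2258]
ee_rot: [3.139, -0.522, 0.147]
wrist_force: [-0.4, -0.8, 0.8]
width: 0.0563
finger_force: 0.0
```

```bash
python3 - <<'E'
from h import *
from bench import *
plan((PORT+.009*A,RP))
s=snapshot("side"); u,v=288,195
a=cv2.resize(s["img"][v-75:v+75,u-100:u+100,::-1],(400,300),interpolation=cv2.INTER_CUBIC)
s=snapshot("top"); u,v=290,219
b=cv2.resize(s["img"][v-75:v+75,u-100:u+100,::-1],(400,300),interpolation=cv2.INTER_CUBIC)
cv2.imwrite("pics/pre.png",np.hstack([a,b]))
E
```

```text
move [-0.0002  0.0017  0.0796] [-0.0014  0.0013  0.0062] dist 0.080
```

View pics/pre.png

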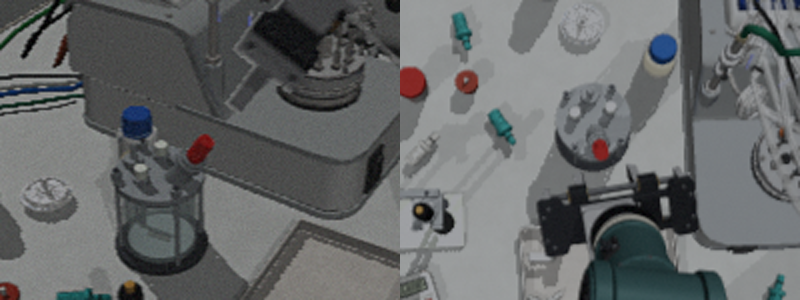

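```bash
python3 - <<'E'
from h import *
W=cloud(pickle.load(open("top0.pkl","rb")))
m=(W[...,2]>.06)&(W[...,1]>-.2)&(W[...,1]<-.03)&(W[...,0]<.75)&(W[...,0]>.4)
q=W[m]; print(len(q),q.min(0),q.max(0))
for lo in(.4,.5,.55,.6,.65): 
    r=q[(q[:,0]>lo)&(q[:,0]<lo+.05)]
    if len(r): print(lo,r[:,1].max(),r[:,2].max())
E
```

```text
5121 [ 0.45115617 -0.19993471  0.06011367] [ 0.74996746 -0.03684481  0.45527142]
0.5 -0.09896337207856534 0.287848432390741
0.55 -0.09986541103382206 0.3140339399243222
0.6 -0.09972006818403892 0.32992677792251845
0.65 -0.09849909107110982 0.4552714244722736
```

Request:
{"method": "carry_out", "body": {
  "commands": [
    [0, 0.001, 0.02, -0.001, 0.001, 0.006],
    [0, 0.0017, 0.04, -0.001, 0.001, 0.006],
    [0, 0.0017, 0.06, -0.001, 0.001, 0.006],
    [0, 0.0017, 0.072, -0.001, 0.001, 0.006],
    [0, 0.0017, 0.079, -0.001, 0.001, 0.006]
  ]
}}

```text
time: 2.7
tool_pos: [0.5962, 0.0381, 0.157]
ee_rot: [-3.14, -0.522, 0.135]
wrist_force: [-0.3, -0.1, 0.1]
width: 0.0564
finger_force: 0.0
```

Request:
{"method": "carry_out", "body": {
  "commands": [
    [0, 0, 0, 0, 0, 0],
    [0, 0, 0, 0, 0, 0],
    [0, 0, 0, 0, 0, 0],
    [0, 0, 0, 0, 0, 0],
    [0, 0, 0, 0, 0, 0]
  ],
  "jaw": 0.0
}}

```text
time: 3.2
tool_pos: [0.597, 0.0383, 0.1591]
ee_rot: [-3.14, -0.525, 0.136]
wrist_force: [0.2, -0.5, -0.4]
width: 0.0199
finger_force: 0.0
```

Request:
{"method": "carry_out", "body": {
  "commands": [
    [0, 0, 0, 0, 0, 0],
    [0, 0, 0, 0, 0, 0],
    [0, 0, 0, 0, 0, 0],
    [0, 0, 0, 0, 0, 0],
    [0, 0, 0, 0, 0, 0]
  ]
}}

```text
time: 3.7
tool_pos: [0.5968, 0.0384, 0.1582]
ee_rot: [-3.14, -0.523, 0.136]
wrist_force: [0.6, 0.1, -0.5]
width: 0.0004
finger_force: 0.0
```

```bash
python3 - <<'E'
from h import *
from bench import *
o=get_obs(); print(o["width"],o["finger_force"],o["wrist_force"])
s=snapshot("side"); pickle.dump(s,open("g.pkl","wb")); u,v=288,195
print(proj(s,[o["tool_pos"],PORT,PORT+.04*A]))
a=cv2.resize(s["img"][v-50:v+50,u-66:u+66,::-1],(400,300),interpolation=cv2.INTER_CUBIC)
s=snapshot("top"); u,v=290,219
print(proj(s,[o["tool_pos"],PORT,PORT+.04*A]))
b=cv2.resize(s["img"][v-50:v+50,u-66:u+66,::-1],(400,300),interpolation=cv2.INTER_CUBIC)
cv2.imwrite("pics/g.png",np.hstack([a,b]))
E
```

```text
0.0004292918106479769 0.0 [ 0.56063887  0.06213545 -0.46653181]
[[285.81599409 197.44731727]
 [283.19906919 200.42183543]
 [290.96435744 190.48463721]]
[[289.78972302 216.75342434]
 [288.71249976 215.4326359 ]
 [290.14890691 220.10279921]]
```

View pics/g.png

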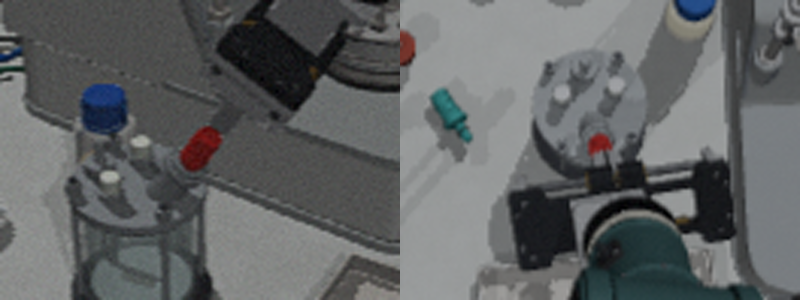

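The jaws have shut just behind the plug's end, not on it. I'll check the depth data for where the fingertips really are relative to the reported TCP.

```bash
python3 - <<'E'
from h import *
from bench import *
np.set_printoptions(precision=4,suppress=True)
o=get_obs(); T=o["tool_pos"]; R=Ro.from_euler("xyz",o["ee_rot"]).as_matrix()
for n in("side","top"):
    s=snapshot(n) ; W=cloud(s); W0=cloud(pickle.load(open(n+"0.pkl","rb")))
    new=np.linalg.norm(np.nan_to_num(W-W0),axis=-1)>.012
    L=(W-T)@R; hsv=cv2.cvtColor(s["img"],cv2.COLOR_RGB2HSV)
    red=((hsv[...,0]<8)|(hsv[...,0]>172))&(hsv[...,1]>140)
    m=(np.abs(L[...,0])<.03)&(np.abs(L[...,1])<.03)&(L[...,2]>-.15)&(L[...,2]<.02)
    q=L[m&red]; print(n,"red in tool frame",len(q),np.percentile(q,[3,50,97],axis=0))
    q=L[m&new&~red]; print(n,"new",len(q))
    for lo in np.arange(-.10,.02,.01):
        r=q[(q[:,2]>lo)&(q[:,2]<lo+.01)]
        if len(r): print("  z%.2f"%lo,len(r),r.mean(0))
print(o)
E
```

```text
side red in tool frame 118 [[-0.0077 -0.0141 -0.0315]
 [ 0.0011 -0.0097 -0.023 ]
 [ 0.0098  0.0043 -0.0006]]
side new 87
  z-0.08 20 [-0.0001 -0.0127 -0.0747]
  z-0.07 32 [ 0.001  -0.012  -0.0653]
  z-0.06 26 [ 0.0009 -0.0122 -0.0549]
  z-0.05 8 [ 0.0024 -0.0101 -0.0469]
  z-0.04 1 [-0.006  -0.0029 -0.0388]
top red in tool frame 31 [[ 0.0042 -0.0101 -0.0298]
 [ 0.0095 -0.0016 -0.0245]
 [ 0.0116  0.0069 -0.0059]]
top new 42
  z-0.09 2 [ 0.0096  0.0038 -0.0839]
  z-0.08 6 [ 0.0095 -0.0023 -0.0743]
  z-0.07 10 [ 0.0086  0.0011 -0.0658]
  z-0.06 15 [ 0.0088  0.0002 -0.0555]
  z-0.05 7 [ 0.0088 -0.0008 -0.0472]
{'time': 3.8, 'joint_positions': array([-0.1121, -0.2251,  1.7853,  0.1416,  1.076 ,  1.2872]), 'qvel': array([ 0.0001, -0.0011, -0.0013,  0.0015, -0.001 , -0.0013]), 'joint_torque': array([  0.0001, -22.3084, -31.8825,   0.5359,  -2.0047,   0.0079]), 'tool_pos': array([0.5968, 0.0384, 0.1582]), 'ee_rot': array([-3.14  , -0.5233,  0.1359]), 'wrist_force': array([0.6235, 0.6767, 0.2103]), 'wrist_torque': array([-0.0285,  0.2205, -0.0374]), 'finger_force': 0.0, 'width': 0.0005438146975810476}
```

The real fingertips are about 41 mm behind the reported TCP along tool z, and they are well centred sideways. I'll reopen and advance 38 mm.

Request:
{"method": "carry_out", "body": {
  "commands": [
    [0, 0, 0, 0, 0, 0],
    [0, 0, 0, 0, 0, 0],
    [0, 0, 0, 0, 0, 0],
    [0, 0, 0, 0, 0, 0],
    [0, 0, 0, 0, 0, 0]
  ],
  "jaw": 0.55
}}

```text
time: 4.4
tool_pos: [0.5968, 0.0384, 0.1582]
ee_rot: [-3.14, -0.523, 0.136]
wrist_force: [0.0, 0.5, -0.5]
width: 0.0367
finger_force: 0.0
```

Request:
{"method": "carry_out", "body": {
  "commands": [
    [0, 0, 0, 0, 0, 0],
    [0, 0, 0.006, 0, 0, 0],
    [0, 0, 0.012, 0, 0, 0],
    [0, 0, 0.016, 0, 0, 0],
    [0, 0, 0.02, 0, 0, 0]
  ]
}}

```text
time: 4.9
tool_pos: [0.6067, 0.0398, 0.14]
ee_rot: [-3.14, -0.522, 0.136]
wrist_force: [0.1, 0.1, 0.1]
width: 0.0517
finger_force: 0.0
```

Request:
{"method": "carry_out", "body": {
  "commands": [
    [0, 0, 0.006, 0, 0, 0],
    [0, 0, 0.011, 0, 0, 0],
    [0, 0, 0.015, 0, 0, 0],
    [0, 0, 0.018, 0, 0, 0],
    [0, 0, 0.018, 0, 0, 0]
  ]
}}

```text
time: 5.4
tool_pos: [0.6154, 0.041, 0.1246]
ee_rot: [-3.14, -0.522, 0.136]
wrist_force: [0.7, 0.1, -0.1]
width: 0.0515
finger_force: 0.0
```

```bash
cat >> h.py <<'E'
def tips(names=("side","top"),w=.04):
    """points new since the start, in the reported tool frame, per finger, along z"""
    from bench import get_obs,snapshot
    o=get_obs(); R=Ro.from_euler("xyz",o["ee_rot"]).as_matrix(); print("pos",o["tool_pos"],"w",o["width"],o["finger_force"],o["wrist_force"])
    for n in names:
        s=snapshot(n); W=cloud(s); W0=cloud(pickle.load(open(n+"0.pkl","rb")))
        L=(W-o["tool_pos"])@R; m=(np.linalg.norm(np.nan_to_num(W-W0),axis=-1)>.012)&(abs(L[...,0])<.03)&(abs(L[...,1])<w)&(L[...,2]>-.15)&(L[...,2]<.03)
        for sg in(-1,1):
            q=L[m&(sg*L[...,1]>0)]
            if len(q)>3: print(n,"y sign",sg,len(q),"z pct",np.percentile(q[:,2],[2,90,97,100]).round(4),"x,y med",np.median(q[:,:2],0).round(4))
E
python3 -c "
from h import *
tips()"
```

```text
pos [0.6154236  0.04104297 0.12463053] w 0.051542059175356536 0.0 [ 0.65935405  0.12193626 -0.13968035]
side y sign -1 137 z pct [-0.0966 -0.053  -0.049  -0.0461] x,y med [ 0.0006 -0.038 ]
side y sign 1 6 z pct [-0.1497 -0.1422 -0.1415 -0.1412] x,y med [-0.0283  0.0275]
top y sign -1 20 z pct [-0.1499 -0.0453 -0.043  -0.0401] x,y med [ 0.01   -0.0303]
top y sign 1 38 z pct [-0.1493 -0.0457 -0.0429 -0.0384] x,y med [0.0089 0.0277]
```

Request:
{"method": "carry_out", "body": {
  "commands": [
    [0, 0, 0.002, 0, 0, 0],
    [0, 0, 0.003, 0, 0, 0],
    [0, 0, 0.003, 0, 0, 0],
    [0, 0, 0.003, 0, 0, 0],
    [0, 0, 0.003, 0, 0, 0]
  ]
}}

```text
time: 6.0
tool_pos: [0.6171, 0.0412, 0.1229]
ee_rot: [-3.14, -0.524, 0.136]
wrist_force: [0.5, 0.0, -0.7]
width: 0.0519
finger_force: 0.0
```

Request:
{"method": "carry_out", "body": {
  "commands": [
    [0, 0, 0, 0, 0, 0],
    [0, 0, 0, 0, 0, 0],
    [0, 0, 0, 0, 0, 0],
    [0, 0, 0, 0, 0, 0],
    [0, 0, 0, 0, 0, 0]
  ],
  "jaw": 0.0
}}

```text
time: 6.5
tool_pos: [0.617, 0.0416, 0.1228]
ee_rot: [-3.139, -0.523, 0.136]
wrist_force: [-0.5, 2.0, 0.2]
width: 0.0216
finger_force: 30.0
```

Request:
{"method": "carry_out", "body": {
  "commands": [
    [0, 0, 0, 0, 0, 0],
    [0, 0, 0, 0, 0, 0],
    [0, 0, 0, 0, 0, 0],
    [0, 0, 0, 0, 0, 0],
    [0, 0, 0, 0, 0, 0]
  ]
}}

```text
time: 7.0
tool_pos: [0.617, 0.0416, 0.1228]
ee_rot: [-3.139, -0.523, 0.136]
wrist_force: [-0.7, 3.3, 1.5]
width: 0.0216
finger_force: 30.0
```

Request:
{"method": "carry_out", "body": {
  "commands": [
    [0, 0, -0.006, 0, 0, 0],
    [0, 0, -0.014, 0, 0, 0],
    [0, 0, -0.025, 0, 0, 0],
    [0, 0, -0.038, 0, 0, 0],
    [0, 0, -0.05, 0, 0, 0]
  ]
}}

```text
time: 7.5
tool_pos: [0.592, 0.037, 0.1678]
ee_rot: [-3.142, -0.524, 0.136]
wrist_force: [0.0, 0.6, -0.9]
width: 0.0213
finger_force: 30.0
```

```bash
cat >> h.py <<'E'
TIP=.042   # real fingertips lie this far behind the reported TCP along tool z
E
python3 - <<'E'
from h import *
from bench import *
o=get_obs(); p=o["tool_pos"]; R=Ro.from_euler("xyz",o["ee_rot"]).as_matrix()
print(p,o["width"],o["finger_force"],o["wrist_force"])
# plug origin in tool frame: real tip 11.5 mm above it -> reported z = -.042+.0115
po=np.r_[0,0,-.0305]
th=np.radians(35); a=np.r_[-np.cos(th),0,np.sin(th)]; Q=toolR(a,[0,0,1.])
Q=toolR(a,[np.sin(th),0,np.cos(th)]); print(Q)
def tcp(orig,Q): return orig-Q@po
o0=p+R@po; print("plug origin now",o0, "rel port",(o0-PORT)@A)
# lowest points of tilted plug: shank tip 24 below (r6) -> origin height
hz=.002+24e-3*np.sin(th)+6e-3*np.cos(th); hc=.002+14e-3*np.cos(th); print("origin z tip/collar contact",hz,hc)
g=np.r_[.438,-.015,max(hz,hc)]
RP2=toolR(A*0+[-.5,0,.866],[1,0,0.])
plan((tcp(np.r_[.45,0,.24],RP2),RP2),(tcp(g+[0,0,.06],Q),Q),(tcp(g+[0,0,.004],Q),Q))
E
```

```text
[0.59199718 0.03695356 0.16783767] 0.021342419188554323 29.999231100082397 [ 0.04167921  0.57707316 -0.86576109]
[[ 0.57357644  0.          0.81915204]
 [ 0.         -1.         -0.        ]
 [ 0.81915204  0.         -0.57357644]]
plug origin now [0.57686489 0.03488043 0.19423779] rel port 0.05225317127221821
origin z tip/collar contact 0.020680746738159055 0.013468128620045886
move [-0.0901  0.0194 -0.105 ] [-0.0681 -0.0009  0.1178] dist 0.140
move [-0.0772  0.015   0.1291] [0.     0.4363 0.    ] dist 0.151
move [-0.0459  0.      0.0321] [0. 0. 0.] dist 0.056
```

Request:
{"method": "carry_out", "body": {
  "commands": [
    [-0.01, 0.002, -0.02, -0.01, 0, 0.02],
    [-0.03, 0.006, -0.042, -0.025, 0, 0.045],
    [-0.05, 0.01, -0.063, -0.04, 0, 0.07],
    [-0.07, 0.015, -0.084, -0.055, 0, 0.095],
    [-0.09, 0.0194, -0.105, -0.068, -0.001, 0.118]
  ]
}}

```text
time: 8.0
tool_pos: [0.4643, 0.0, 0.2135]
ee_rot: [-3.141, -0.524, -0.001]
wrist_force: [-0.4, -0.2, -0.5]
width: 0.0214
finger_force: 30.0
```

Request:
{"method": "carry_out", "body": {
  "commands": [
    [-0.015, 0.003, 0.026, 0, 0.085, 0],
    [-0.03, 0.006, 0.052, 0, 0.17, 0],
    [-0.046, 0.009, 0.078, 0, 0.26, 0],
    [-0.062, 0.012, 0.104, 0, 0.35, 0],
    [-0.077, 0.015, 0.129, 0, 0.436, 0]
  ]
}}

```text
time: 8.5
tool_pos: [0.4853, -0.0131, 0.0572]
ee_rot: [-3.134, -0.932, 0.003]
wrist_force: [0.6, 1.4, -1.2]
width: 0.0216
finger_force: 30.0
```

```bash
python3 - <<'E'
from h import *
from bench import *
o=get_obs(); print(o["joint_positions"],o["width"],o["finger_force"])
th=np.radians(35); a=np.r_[-np.cos(th),0,np.sin(th)]; Q=toolR(a,[np.sin(th),0,np.cos(th)]); po=np.r_[0,0,-.0305]
g=np.r_[.438,-.015,.0207]
plan((g+[0,0,.015]-Q@po,Q),(g+[0,0,.003]-Q@po,Q))
s=snapshot("side"); u,v=proj(s,g)[0].astype(int); v-=30
cv2.imwrite("pics/t.png",cv2.resize(s["img"][max(v-75,0):v+75,u-100:u+100,::-1],(600,450),interpolation=cv2.INTER_CUBIC))
R=Ro.from_euler("xyz",o["ee_rot"]).as_matrix()
L=(cloud(s)-o["tool_pos"])@R; hsv=cv2.cvtColor(s["img"],cv2.COLOR_RGB2HSV)
red=((hsv[...,0]<8)|(hsv[...,0]>172))&(hsv[...,1]>140)
m=(np.abs(L).max(-1)<.07); q=L[m&red]; print("red",len(q),np.percentile(q,[3,50,97],axis=0).round(4))
q=L[m&(abs(L[...,0])<.02)&(abs(L[...,1])<.02)]; print("z",np.percentile(q[:,2],[50,90,97,100]).round(4))
E
```

```text
[-0.42896004 -0.75689911  2.51074799  0.64659906  0.60586791  0.74647059] 0.02160322883921612 30.003265142440796
move [-0.0446  0.0019  0.0053] [-0.0103  0.0284  0.0015] dist 0.045
move [-0.0098  0.      0.0069] [0. 0. 0.] dist 0.012
red 40 [[ 0.0043 -0.007  -0.0699]
 [ 0.0109 -0.0019 -0.0579]
 [ 0.0137  0.0123 -0.0408]]
z [-0.0377  0.0421  0.069   0.0699]
```

View pics/t.png

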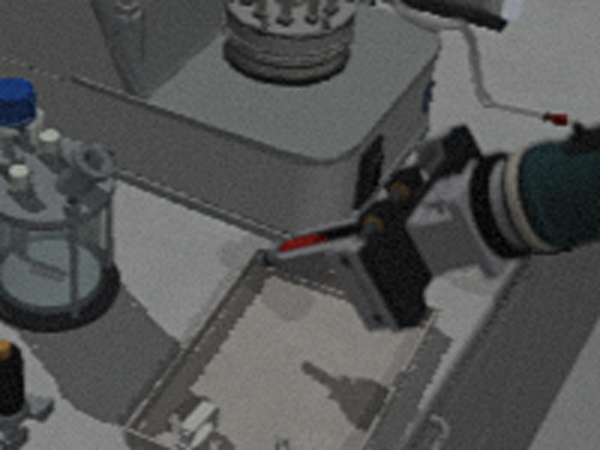

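The arm is folded against its joint 2 limit. I'll place the plug further out with a 45° tilt.

```bash
python3 - <<'E'
from h import *
th=np.radians(45); a=np.r_[-np.cos(th),0,np.sin(th)]; Q=toolR(a,[np.sin(th),0,np.cos(th)]); po=np.r_[0,0,-.0305]
g=np.r_[.465,-.015,.0232]
plan((g+[0,0,.05]-Q@po,Q),(g+[0,0,.004]-Q@po,Q))
E
```

```text
move [0.0123 0.0049 0.0013] [-0.0155 -0.1298 -0.0019] dist 0.013
move [-0.0325  0.      0.0325] [0. 0. 0.] dist 0.046
```

Request:
{"method": "carry_out", "body": {
  "commands": [
    [0.004, 0.002, 0, -0.003, -0.04, 0],
    [0.008, 0.004, 0, -0.01, -0.08, 0],
    [0.012, 0.005, 0.001, -0.015, -0.13, -0.002],
    [0.012, 0.005, 0.001, -0.015, -0.13, -0.002],
    [0.012, 0.005, 0.001, -0.015, -0.13, -0.002]
  ]
}}

```text
time: 9.05
tool_pos: [0.4954, -0.018, 0.0712]
ee_rot: [3.132, -0.804, 0.007]
wrist_force: [-0.4, 0.7, -0.6]
width: 0.0213
finger_force: 30.0
```

```bash
python3 - <<'E'
from h import *
from bench import *
print(get_obs()["joint_positions"])
th=np.radians(45); a=np.r_[-np.cos(th),0,np.sin(th)]; Q=toolR(a,[np.sin(th),0,np.cos(th)]); po=np.r_[0,0,-.0305]
g=np.r_[.465,-.015,.0232]
plan((g+[0,0,.05]-Q@po,Q),(g+[0,0,.004]-Q@po,Q))
E
```

```text
[-0.34028058 -0.65254372  2.36127417  0.37845657  0.69310307  1.02823942]
move [-0.0202 -0.0031  0.0073] [ 0.0046 -0.0186  0.005 ] dist 0.022
move [-0.0325  0.      0.0325] [0. 0. 0.] dist 0.046
```

Request:
{"method": "carry_out", "body": {
  "commands": [
    [-0.008, -0.001, 0.008, 0, -0.01, 0],
    [-0.017, -0.002, 0.017, 0, -0.018, 0.004],
    [-0.026, -0.003, 0.026, 0, -0.018, 0.004],
    [-0.034, -0.003, 0.034, 0, -0.018, 0.004],
    [-0.038, -0.003, 0.038, 0, -0.018, 0.004]
  ]
}}

```text
time: 9.55
tool_pos: [0.4934, -0.0146, 0.0116]
ee_rot: [3.14, -0.779, -0.002]
wrist_force: [0.6, 0.1, -0.7]
width: 0.0217
finger_force: 30.0
```

```bash
python3 - <<'E'
from h import *
from bench import *
o=get_obs(); print(o["joint_positions"],o["wrist_force"],o["tool_pos"])
th=np.radians(45); a=np.r_[-np.cos(th),0,np.sin(th)]; Q=toolR(a,[np.sin(th),0,np.cos(th)]); po=np.r_[0,0,-.0305]
g=np.r_[.474,-.017,.0232]
plan((g+[0,0,.003]-Q@po,Q))
s=snapshot("side"); u,v=proj(s,g)[0].astype(int); v-=10
cv2.imwrite("pics/t2.png",cv2.resize(s["img"][v-45:v+45,u-60:u+60,::-1],(600,450),interpolation=cv2.INTER_CUBIC))
E
```

```text
[-0.31951663 -0.54122877  2.42390244  0.43132836  0.54721101  0.96671936] [ 0.58217333  0.05065735 -0.65769272] [ 0.49337518 -0.01457101  0.01155735]
move [-0.0033  0.0024  0.0065] [ 0.0032  0.0068 -0.0015] dist 0.008
```

View pics/t2.png

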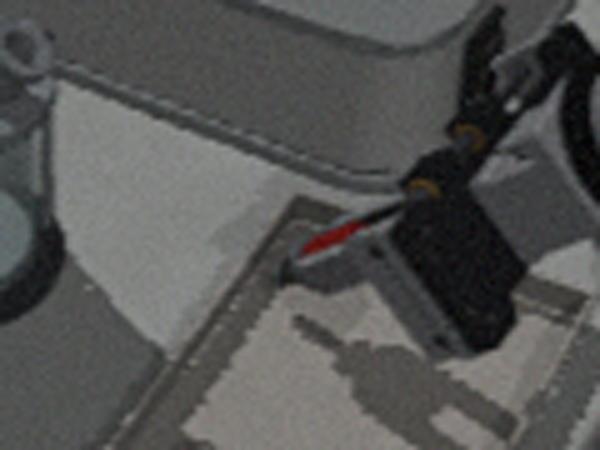

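Request:
{"method": "carry_out", "body": {
  "commands": [
    [-0.001, 0.001, 0.001, 0, 0, 0],
    [-0.002, 0.001, 0.002, 0, 0, 0],
    [-0.003, 0.001, 0.003, 0, 0, 0],
    [-0.0035, 0.001, 0.0035, 0, 0, 0],
    [-0.004, 0.001, 0.004, 0, 0, 0]
  ]
}}

```text
time: 10.1
tool_pos: [0.4958, -0.0164, 0.0102]
ee_rot: [3.137, -0.785, -0.0]
wrist_force: [0.8, 0.4, -0.3]
width: 0.0216
finger_force: 30.0
```

Request:
{"method": "carry_out", "body": {
  "commands": [
    [-0.001, 0, 0.001, 0, 0, 0],
    [-0.0015, 0, 0.0015, 0, 0, 0],
    [-0.002, 0, 0.002, 0, 0, 0],
    [-0.0025, 0, 0.0025, 0, 0, 0],
    [-0.003, 0, 0.003, 0, 0, 0]
  ]
}}

```text
time: 10.6
tool_pos: [0.4955, -0.0163, 0.0055]
ee_rot: [3.137, -0.784, -0.0]
wrist_force: [-0.0, -0.4, -1.1]
width: 0.0213
finger_force: 30.0
```

```bash
python3 - <<'E'
from h import *
from bench import *
o=get_obs(); print(o["joint_positions"],o["wrist_force"],o["tool_pos"])
s=snapshot("side"); W=cloud(s)
# height of pixels along the tip of plug: nearest new points in front of gripper
W0=cloud(pickle.load(open("side0.pkl","rb")))
m=(np.linalg.norm(W-W0,axis=-1)>.006)&(abs(W[...,0]-.48)<.04)&(abs(W[...,1]+.015)<.03)&(W[...,2]<.05)
q=W[m]; i=np.argsort(-q[:,0])[:25]; print(np.round(q[i],3))
E
```

```text
[-0.32407391 -0.52116666  2.43111157  0.46063442  0.51952519  0.93093781] [-0.02708527 -0.3928076  -1.13259358] [ 0.4955293  -0.01627175  0.00552808]
[[ 0.519 -0.04   0.004]
 [ 0.502 -0.014  0.005]
 [ 0.502 -0.02   0.004]
 [ 0.501 -0.023  0.006]
 [ 0.501  0.004  0.006]
 [ 0.5    0.009  0.004]
 [ 0.499 -0.041  0.003]
 [ 0.496  0.006 -0.003]
 [ 0.495 -0.008 -0.   ]
 [ 0.493 -0.012  0.014]
 [ 0.492 -0.011  0.019]
 [ 0.492 -0.015  0.02 ]
 [ 0.49  -0.011  0.021]
 [ 0.489 -0.01   0.014]
 [ 0.489 -0.015  0.021]
 [ 0.489 -0.009  0.019]
 [ 0.487 -0.013  0.013]
 [ 0.487  0.007 -0.002]
 [ 0.487 -0.015  0.026]
 [ 0.486 -0.015  0.022]
 [ 0.486 -0.008  0.024]
 [ 0.484 -0.012  0.016]
 [ 0.484 -0.011  0.023]
 [ 0.484 -0.01   0.021]
 [ 0.483 -0.011  0.04 ]]
```

Request:
{"method": "carry_out", "body": {
  "commands": [
    [-0.002, 0, 0.0005, 0, 0, 0],
    [-0.003, 0, 0.0015, 0, 0, 0],
    [-0.004, 0, 0.0025, 0, 0, 0],
    [-0.005, 0, 0.003, 0, 0, 0],
    [-0.005, 0, 0.003, 0, 0, 0]
  ]
}}

```text
time: 11.15
tool_pos: [0.4939, -0.0162, -0.0004]
ee_rot: [3.138, -0.783, -0.001]
wrist_force: [-0.2, 0.9, -0.2]
width: 0.0217
finger_force: 30.0
```

Request:
{"method": "carry_out", "body": {
  "commands": [
    [-0.001, 0, 0.0005, 0, 0, 0],
    [-0.002, 0, 0.001, 0, 0, 0],
    [-0.002, 0, 0.0015, 0, 0, 0],
    [-0.003, 0, 0.002, 0, 0, 0],
    [-0.003, 0, 0.002, 0, 0, 0]
  ]
}}

```text
time: 11.65
tool_pos: [0.4947, -0.0169, -0.002]
ee_rot: [3.136, -0.787, -0.0]
wrist_force: [1.2, -0.3, 2.3]
width: 0.0215
finger_force: 30.0
```

Request:
{"method": "carry_out", "body": {
  "commands": [
    [0, 0, 0, 0, 0, 0],
    [0, 0, 0, 0, 0, 0],
    [0, 0, 0, 0, 0, 0],
    [0, 0, 0, 0, 0, 0],
    [0, 0, 0, 0, 0, 0]
  ],
  "jaw": 0.45
}}

```text
time: 12.15
tool_pos: [0.4931, -0.0162, -0.004]
ee_rot: [3.138, -0.783, -0.0]
wrist_force: [0.4, -0.6, 0.2]
width: 0.0424
finger_force: 0.0
```

Request:
{"method": "carry_out", "body": {
  "commands": [
    [0.004, 0, -0.01, 0, 0, 0],
    [0.01, 0, -0.03, 0, 0, 0],
    [0.02, 0, -0.055, 0, 0, 0],
    [0.03, 0, -0.085, 0, 0, 0],
    [0.05, 0, -0.115, 0, 0, 0]
  ]
}}

```text
time: 12.65
tool_pos: [0.4695, -0.0175, 0.1053]
ee_rot: [-3.141, -0.764, -0.003]
wrist_force: [1.1, -0.3, -0.3]
width: 0.0423
finger_force: 0.0
```

```bash
python3 - <<'E'
from h import *
from bench import *
o=get_obs(); print(o["joint_positions"],o["wrist_force"],o["tool_pos"])
ss=[]
for n in("side","top"):
    s=snapshot(n); W=cloud(s); hsv=cv2.cvtColor(s["img"],cv2.COLOR_RGB2HSV)
    red=((hsv[...,0]<8)|(hsv[...,0]>172))&(hsv[...,1]>130)
    q=W[red&(abs(W[...,0]-.43)<.1)&(abs(W[...,1])<.15)&(W[...,2]<.1)]
    print(n,len(q),q.min(0) if len(q) else 0,q.max(0) if len(q) else 0)
    u,v=proj(s,[.44,0,0.02])[0].astype(int)
    ss.append(cv2.resize(s["img"][v-60:v+60,u-66:u+66,::-1],(400,364),interpolation=cv2.INTER_CUBIC))
cv2.imwrite("pics/t3.png",np.hstack(ss))
R=toolR([0,0,1],[.8,.6,0])
plan((np.r_[.42,.2,.30],R),(BLUE+[0,0,.10-.042],R),(BLUE+[0,0,.015-.042],R))
E
```

```text
[-0.36864383 -0.75569954  2.31200913  0.326631    0.88244391  1.08896197] [ 1.13768573 -0.29576934 -0.27134668] [ 0.46951281 -0.01746113  0.10526412]
side 114 [ 0.41982313 -0.0277662   0.00500004] [ 0.45140462 -0.00292716  0.02769957]
top 61 [ 0.42088359 -0.02626574  0.01719997] [ 0.45125    -0.00782924  0.02965976]
move [ 0.0911 -0.218  -0.1708] [ 0.2567 -0.7512 -0.6107] dist 0.292
move [ 0.1767 -0.0917  0.102 ] [0. 0. 0.] dist 0.224
move [0.    0.    0.085] [0. 0. 0.] dist 0.085
```

View pics/t3.png

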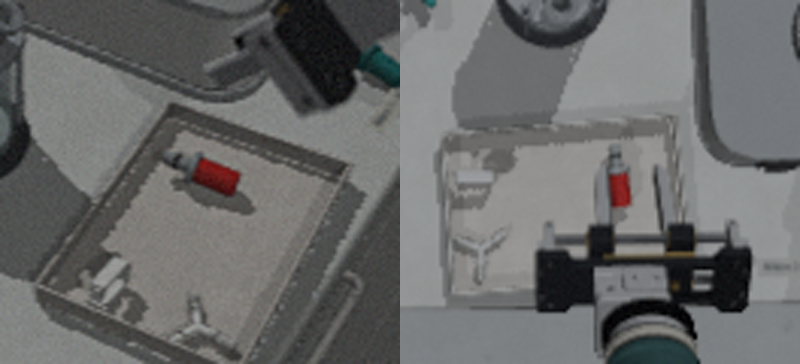

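Side: the plug lies flat in the empty part of the tray at (215,172); top: (618,180). It is released. Now for the blue probe.

```bash
cat >> h.py <<'E'
RV=toolR([0,0,1],[np.cos(.4),np.sin(.4),0])
E
python3 - <<'E'
from h import *
from bench import get_obs
from scipy.spatial.transform import Slerp
o=get_obs(); R0=Ro.from_euler("xyz",o["ee_rot"]).as_matrix(); p0=o["tool_pos"]
sl=Slerp([0,1],Ro.from_matrix([R0,RV])); w=np.r_[.43,.2,.30]
plan(*[(p0+(w-p0)*f,sl(f).as_matrix()) for f in(.5,1)],(BLUE+[0,0,.10-.042],RV))
E
```

```text
move [ 0.0491 -0.109  -0.0819] [ 0.0809 -0.3845 -0.19  ] dist 0.145
move [ 0.0365 -0.1078 -0.0897] [ 0.0809 -0.3845 -0.19  ] dist 0.145
move [ 0.1401 -0.1355  0.102 ] [-0.  0.  0.] dist 0.220
```

Request:
{"method": "carry_out", "body": {
  "commands": [
    [0.01, -0.022, -0.016, 0.016, -0.077, -0.038],
    [0.02, -0.044, -0.033, 0.032, -0.154, -0.076],
    [0.03, -0.066, -0.049, 0.048, -0.23, -0.114],
    [0.04, -0.088, -0.066, 0.064, -0.307, -0.152],
    [0.049, -0.109, -0.082, 0.081, -0.3845, -0.19]
  ],
  "jaw": 0.55
}}

```text
time: 13.25
tool_pos: [0.4494, 0.0926, 0.2016]
ee_rot: [3.101, -0.378, 0.218]
wrist_force: [0.1, -0.2, 0.1]
width: 0.0516
finger_force: 0.0
```

Request:
{"method": "carry_out", "body": {
  "commands": [
    [0.007, -0.022, -0.018, 0.016, -0.077, -0.038],
    [0.015, -0.043, -0.036, 0.032, -0.154, -0.076],
    [0.022, -0.065, -0.054, 0.048, -0.23, -0.114],
    [0.03, -0.086, -0.072, 0.064, -0.307, -0.152],
    [0.0365, -0.108, -0.09, 0.081, -0.3845, -0.19]
  ]
}}

```text
time: 13.75
tool_pos: [0.4279, 0.2019, 0.2943]
ee_rot: [-3.134, 0.011, 0.403]
wrist_force: [1.3, 0.2, 0.3]
width: 0.0516
finger_force: 0.0
```

```bash
python3 - <<'E'
from h import *
plan((BLUE+[0,0,.10-.042],RV))
E
```

```text
move [ 0.1428 -0.1318  0.0958] [-0.008   0.0114  0.0031] dist 0.217
```

Request:
{"method": "carry_out", "body": {
  "commands": [
    [0.03, -0.026, 0.01, -0.002, 0.003, 0],
    [0.06, -0.055, 0.03, -0.004, 0.006, 0.001],
    [0.09, -0.083, 0.05, -0.006, 0.009, 0.002],
    [0.12, -0.11, 0.075, -0.008, 0.011, 0.003],
    [0.1428, -0.1318, 0.0958, -0.008, 0.0114, 0.003]
  ]
}}

```text
time: 14.25
tool_pos: [0.5071, 0.3801, 0.1948]
ee_rot: [3.141, -0.001, 0.399]
wrist_force: [0.5, -0.8, -0.9]
width: 0.0512
finger_force: 0.0
```

Request:
{"method": "carry_out", "body": {
  "commands": [
    [0, 0, 0, 0, 0, 0],
    [0, 0, 0, 0, 0, 0],
    [0, 0, 0, 0, 0, 0],
    [0, 0, 0, 0, 0, 0],
    [0, 0, 0, 0, 0, 0]
  ]
}}

```text
time: 14.75
tool_pos: [0.5076, 0.3776, 0.2002]
ee_rot: [3.141, -0.006, 0.397]
wrist_force: [0.4, -0.0, -0.4]
width: 0.0518
finger_force: 0.0
```

```bash
python3 - <<'E'
from h import *
plan((BLUE+[0,0,.015-.042],RV)); tips()
E
```

```text
move [-0.001  -0.0022  0.0872] [ 0.0003 -0.0065 -0.0032] dist 0.087
pos [0.50756556 0.37761743 0.20024335] w 0.05176097694033268 0.0 [ 0.35057628 -0.00517072 -0.42840487]
side y sign -1 261 z pct [-0.0903 -0.0515 -0.0482 -0.0411] x,y med [-0.0024 -0.0377]
side y sign 1 223 z pct [-0.1486 -0.044  -0.0403 -0.0393] x,y med [-0.0067  0.0269]
top y sign 1 6 z pct [-0.0825 -0.0441 -0.0434 -0.0431] x,y med [-0.0085  0.0358]
```

Request:
{"method": "carry_out", "body": {
  "commands": [
    [0, -0.001, 0.02, 0, -0.006, 0],
    [-0.001, -0.002, 0.04, 0, -0.006, 0],
    [-0.001, -0.002, 0.06, 0, -0.006, 0],
    [-0.001, -0.002, 0.075, 0, -0.006, 0],
    [-0.001, -0.002, 0.084, 0, -0.006, 0]
  ]
}}

```text
time: 15.35
tool_pos: [0.5052, 0.3792, 0.1126]
ee_rot: [3.141, 0.005, 0.398]
wrist_force: [-0.3, -0.2, 0.4]
width: 0.0517
finger_force: 0.0
```

Request:
{"method": "carry_out", "body": {
  "commands": [
    [0, 0, 0, 0, 0, 0],
    [0, 0, 0, 0, 0, 0],
    [0, 0, 0, 0, 0, 0],
    [0, 0, 0, 0, 0, 0],
    [0, 0, 0, 0, 0, 0]
  ]
}}

```text
time: 15.85
tool_pos: [0.5061, 0.38, 0.115]
ee_rot: [3.141, 0.001, 0.398]
wrist_force: [-0.1, -0.2, -0.5]
width: 0.0518
finger_force: 0.0
```

```bash
python3 - <<'E'
from h import *
plan((BLUE+[0,0,.015-.042],RV)); tips(("side",))
E
```

```text
move [-0.      0.0006  0.002 ] [ 0.0005  0.0014 -0.0022] dist 0.002
pos [0.50607997 0.37996745 0.11495933] w 0.05176383187901706 0.0 [-0.13176774 -0.24010316 -0.4742443 ]
side y sign -1 163 z pct [-0.0803 -0.0503 -0.047  -0.0383] x,y med [-0.0022 -0.0375]
side y sign 1 108 z pct [-0.1488 -0.0449 -0.0409 -0.039 ] x,y med [-0.0089  0.0274]
```

Well aligned. Close and lift.

Request:
{"method": "carry_out", "body": {
  "commands": [
    [0, 0, 0.001, 0, 0, 0],
    [0, 0, 0.001, 0, 0, 0],
    [0, 0, 0.001, 0, 0, 0],
    [0, 0, 0.001, 0, 0, 0],
    [0, 0, 0.001, 0, 0, 0]
  ],
  "jaw": 0.0
}}

```text
time: 16.4
tool_pos: [0.5057, 0.3796, 0.113]
ee_rot: [3.141, 0.003, 0.398]
wrist_force: [0.3, -0.2, -0.0]
width: 0.0236
finger_force: 30.0
```

Request:
{"method": "carry_out", "body": {
  "commands": [
    [0, 0, 0, 0, 0, 0],
    [0, 0, 0, 0, 0, 0],
    [0, 0, 0, 0, 0, 0],
    [0, 0, 0, 0, 0, 0],
    [0, 0, 0, 0, 0, 0]
  ]
}}

```text
time: 16.9
tool_pos: [0.5057, 0.3797, 0.1131]
ee_rot: [3.141, 0.003, 0.398]
wrist_force: [0.6, 0.3, -0.2]
width: 0.0237
finger_force: 30.0
```

Request:
{"method": "carry_out", "body": {
  "commands": [
    [0, 0, -0.004, 0, 0, 0],
    [0, 0, -0.01, 0, 0, 0],
    [0, 0, -0.016, 0, 0, 0],
    [0, 0, -0.022, 0, 0, 0],
    [0, 0, -0.026, 0, 0, 0]
  ]
}}

```text
time: 17.4
tool_pos: [0.5061, 0.38, 0.1403]
ee_rot: [3.141, 0.001, 0.398]
wrist_force: [-0.6, -0.5, -1.4]
width: 0.0237
finger_force: 30.0
```

Request:
{"method": "carry_out", "body": {
  "commands": [
    [0, 0, -0.02, 0, 0, 0],
    [0, 0, -0.045, 0, 0, 0],
    [0, 0, -0.07, 0, 0, 0],
    [0, 0, -0.09, 0, 0, 0],
    [0, 0, -0.105, 0, 0, 0]
  ]
}}

```text
time: 17.9
tool_pos: [0.5064, 0.3802, 0.2465]
ee_rot: [3.141, 0.0, 0.398]
wrist_force: [-0.3, 0.9, -0.9]
width: 0.0232
finger_force: 30.0
```

```bash
python3 - <<'E'
from h import *
from bench import *
np.set_printoptions(precision=4,suppress=True)
from scipy.spatial.transform import Slerp
o=get_obs(); R=Ro.from_euler("xyz",o["ee_rot"]).as_matrix(); print(o["joint_positions"],o["finger_force"],o["width"])
for n in("side","top"):
    s=snapshot(n); pickle.dump(s,open(n+"_lift.pkl","wb")); W=cloud(s); W0=cloud(pickle.load(open(n+"0.pkl","rb")))
    L=(W-o["tool_pos"])@R
    m=(abs(L[...,0])<.03)&(abs(L[...,1])<.03)&(L[...,2]>-.06)&(L[...,2]<.13)&(np.linalg.norm(np.nan_to_num(W-W0),axis=-1)>.012)
    q=L[m]; print(n,len(q),"zmax",np.percentile(q[:,2],[97,100]))
    for lo in np.arange(-.06,.1,.02):
        r=q[(q[:,2]>lo)&(q[:,2]<lo+.02)]
        if len(r)>3: print("  %.2f"%lo,len(r),np.median(r,0))
p0=o["tool_pos"]; off=np.r_[0,0,.042-.015+0.0]  # reported TCP is this far below collar underside
w=PORT+.135*A-RP[:,2]*(-.027)  # origin at 135 mm out: TCP = origin + .027*toolz
sl=Slerp([0,1],Ro.from_matrix([R,RP]))
plan(*[(p0+(w-p0)*f,sl(f).as_matrix()) for f in(.33,.67,1)])
E
```

```text
[ 0.5547  0.2785  0.9936 -0.0003  1.8696  1.7276] 29.999180138111115 0.02318891078485782
side 538 zmax [0.108  0.1123]
  -0.06 156 [-0.0087 -0.0169 -0.0525]
  -0.04 90 [-0.0085 -0.0088 -0.0339]
  -0.02 61 [-0.0027 -0.0044 -0.0092]
  0.00 58 [-0.0017 -0.0045  0.009 ]
  0.02 53 [-0.0019 -0.0046  0.0294]
  0.06 10 [-0.0039 -0.0016  0.0685]
top 62 zmax [0.1095 0.1105]
  -0.06 8 [-0.0085  0.0181 -0.0494]
  -0.04 7 [-0.0114  0.0047 -0.0356]
  0.00 10 [-0.0036  0.0041  0.0143]
  0.02 6 [-0.0024  0.0049  0.0262]
  0.06 5 [-0.003   0.0029  0.0717]
move [-0.0322  0.111   0.0024] [-0.0229  0.1684  0.0831] dist 0.116
move [-0.0227  0.1165 -0.0008] [-0.0229  0.177   0.0858] dist 0.119
move [-0.0121  0.1146 -0.0012] [-0.0222  0.1718  0.0833] dist 0.115
```

Next leg: raise the probe and move it away from the black probe, toward the robot, before going across.

```bash
cat >> h.py <<'E'
def tcpP(d): return PORT+d*A+.027*RP[:,2]   # reported TCP for the probe origin d out along the bore
E
python3 - <<'E'
from h import *
from bench import *
from scipy.spatial.transform import Slerp
o=get_obs(); R=Ro.from_euler("xyz",o["ee_rot"]).as_matrix()
w1=np.r_[.42,.25,.31]; w2=tcpP(.14); sl=Slerp([0,1],Ro.from_matrix([R,RP]))
plan((w1,R),*[(w1+(w2-w1)*f,sl(f).as_matrix()) for f in(.5,1)]); print(w2)
E
```

```text
move [-0.1307  0.0867 -0.0627] [0. 0. 0.] dist 0.169
move [0.0162 0.1244 0.0316] [-0.0341  0.2586  0.126 ] dist 0.129
move [0.0223 0.1207 0.0408] [-0.0341  0.2586  0.126 ] dist 0.129
[0.54644985 0.03323672 0.24686087]
```

Request:
{"method": "carry_out", "body": {
  "commands": [
    [-0.008, 0.004, -0.018, 0, 0, 0],
    [-0.035, 0.022, -0.034, 0, 0, 0],
    [-0.068, 0.044, -0.048, 0, 0, 0],
    [-0.1, 0.066, -0.058, 0, 0, 0],
    [-0.13, 0.087, -0.063, 0, 0, 0]
  ]
}}

```text
time: 18.5
tool_pos: [0.419, 0.2484, 0.3077]
ee_rot: [3.141, 0.002, 0.398]
wrist_force: [0.5, -0.4, -0.6]
width: 0.0236
finger_force: 30.0
```

Request:
{"method": "carry_out", "body": {
  "commands": [
    [0.003, 0.02, 0.006, -0.006, 0.05, 0.025],
    [0.006, 0.045, 0.012, -0.013, 0.1, 0.05],
    [0.009, 0.072, 0.018, -0.02, 0.15, 0.075],
    [0.013, 0.1, 0.025, -0.027, 0.205, 0.1],
    [0.016, 0.1244, 0.0316, -0.034, 0.2586, 0.126]
  ]
}}

```text
time: 19.0
tool_pos: [0.4829, 0.1397, 0.2746]
ee_rot: [3.122, -0.258, 0.272]
wrist_force: [-0.5, 0.2, -1.2]
width: 0.0236
finger_force: 30.0
```

Request:
{"method": "carry_out", "body": {
  "commands": [
    [0.004, 0.025, 0.008, -0.007, 0.05, 0.025],
    [0.009, 0.05, 0.016, -0.014, 0.103, 0.05],
    [0.014, 0.078, 0.025, -0.021, 0.155, 0.076],
    [0.019, 0.102, 0.034, -0.028, 0.21, 0.102],
    [0.0223, 0.1207, 0.0408, -0.034, 0.2586, 0.126]
  ]
}}

```text
time: 19.5
tool_pos: [0.5454, 0.0311, 0.2423]
ee_rot: [3.14, -0.517, 0.139]
wrist_force: [-0.5, 0.5, -1.5]
width: 0.0238
finger_force: 30.0
```

Request:
{"method": "carry_out", "body": {
  "commands": [
    [0, 0, 0, 0, 0, 0],
    [0, 0, 0, 0, 0, 0],
    [0, 0, 0, 0, 0, 0],
    [0, 0, 0, 0, 0, 0],
    [0, 0, 0, 0, 0, 0]
  ]
}}

```text
time: 20.0
tool_pos: [0.5462, 0.0333, 0.2451]
ee_rot: [3.139, -0.518, 0.143]
wrist_force: [-1.0, 0.2, -0.5]
width: 0.0237
finger_force: 30.0
```

```bash
cat >> h.py <<'E'
def shaft(save=None):
    """shaft of the probe and rim seen in the port frame (x=lean side, y level, z out)"""
    from bench import get_obs,snapshot
    from scipy.optimize import least_squares
    np.set_printoptions(precision=4,suppress=True)
    o=get_obs(); R=Ro.from_euler("xyz",o["ee_rot"]).as_matrix(); print("pos",o["tool_pos"],"F",o["wrist_force"],"grip",o["finger_force"],o["width"])
    e=np.c_[np.cross(np.r_[np.sin(yaw),-np.cos(yaw),0],A)*1.,np.r_[0,0,0],A]; e[:,1]=np.cross(A,e[:,0])
    print("tool z vs bore (port x,y)",-e[:,:2].T@R[:,2],"tool origin in port",e.T@(o["tool_pos"]-PORT))
    ims=[]
    for n in("side","top"):
        s=snapshot(n); pickle.dump(s,open(n+"_now.pkl","wb")); W=cloud(s); W0=cloud(pickle.load(open(n+"0.pkl","rb")))
        L=(W-PORT)@e; T=(W-o["tool_pos"])@R
        m=(np.hypot(T[...,0],T[...,1])<.016)&(T[...,2]>-.017)&(T[...,2]<.078)&(L[...,2]>.008)
        P=T[m]; 
        if len(P)>15:
            f=lambda q:np.hypot(P[:,0]-q[0]-q[2]*P[:,2],P[:,1]-q[1]-q[3]*P[:,2])-.006
            g=least_squares(f,[0,0,0,0],loss="soft_l1",f_scale=.001)
            print(n,len(P),"axis in tool at z=0 & slope",g.x,"z",P[:,2].min(),P[:,2].max(),"rms",np.sqrt(np.mean(g.fun**2)))
            a=R@np.r_[g.x[2],g.x[3],1]; b=o["tool_pos"]+R@np.r_[g.x[0],g.x[1],0]; la=e.T@a; lb=e.T@(b-PORT)
            print("   axis cuts rim plane at",lb-la*lb[2]/la[2],"slope vs bore",la[:2]/la[2])
        u,v=proj(s,PORT+.02*A)[0].astype(int); ims.append(cv2.resize(s["img"][v-40:v+40,u-40:u+40,::-1],(400,400),interpolation=cv2.INTER_CUBIC))
    if save: cv2.imwrite(save,np.hstack(ims))
E
python3 - <<'E'
from h import *
plan((tcpP(.12),RP)); shaft("pics/s1.png")
E
```

```text
move [0.0012 0.0001 0.0186] [0.0014 0.0052 0.0026] dist 0.019
pos [0.5462 0.0333 0.2451] F [-1.0336  0.2296 -0.5199] grip 29.99905675649643 0.023652828852213748
tool z vs bore (port x,y) [-0.0052 -0.0014] tool origin in port [ 0.0011 -0.0001  0.1116]
side 177 axis in tool at z=0 & slope [ 0.0006 -0.      0.0025  0.0086] z -0.01644208448215678 0.07799015143206632 rms 0.0011451469608508616
   axis cuts rim plane at [0.0008 0.001  0.    ] slope vs bore [-0.0027 -0.01  ]
top 45 axis in tool at z=0 & slope [-0.0007  0.0003 -0.0085  0.0007] z -0.004313503694953272 0.07389666571134491 rms 0.0007091341489444802
   axis cuts rim plane at [0.0034 0.0004 0.    ] slope vs bore [-0.0138 -0.0021]
```

View pics/s1.png

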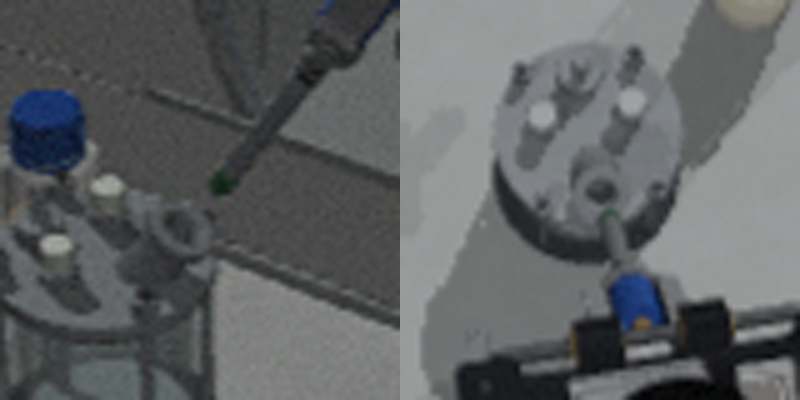

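Side: probe tip (222,183) in line with the mouth (185,225). Top: tip (609,212), and its line extends into the mouth (600,188). Quick check of the rim from depth.

```bash
python3 - <<'E'
from h import *
from scipy.optimize import least_squares
np.set_printoptions(precision=4,suppress=True)
e=np.c_[np.cross(np.r_[np.sin(yaw),-np.cos(yaw),0],A),np.zeros(3),A]; e[:,1]=np.cross(A,e[:,0]); print(e)
for n in("side","top"):
    s=pickle.load(open(n+"_now.pkl","rb")); W=cloud(s); L=(W-PORT)@e
    r=np.hypot(L[...,0],L[...,1]); m=(abs(L[...,2])<.0035)&(r<.022)
    q=L[m]; hull=cv2.convexHull(q[:,:2].astype(np.float32))
    (x,y),rr=cv2.minEnclosingCircle(hull); print(n,len(q),"circle",x,y,rr,"mean z",np.median(q[:,2]))
    # ring model: radii between 10.5 and 17 mm
    f=lambda c:(lambda d:np.maximum(d-.017,0)+np.maximum(.0105-d,0))(np.hypot(q[:,0]-c[0],q[:,1]-c[1]))
    g=least_squares(f,[0.,0.]); print("   ring fit",g.x,g.cost)
    # sleeve sides: below rim outer radius 17
E
```

```text
[[-0.8576  0.1392 -0.4951]
 [-0.1205 -0.9903 -0.0696]
 [-0.5    -0.      0.866 ]]
side 106 circle -0.0004963979590684175 -0.0007136063650250435 0.017729155719280243 mean z 0.00027510097713257626
   ring fit [-0.001  -0.0021] 2.8240481012593296e-05
top 73 circle -0.0016121609369292855 -0.0001715978141874075 0.016550064086914062 mean z -0.00040496273040517295
   ring fit [-0.0013  0.0003] 2.9421864454444332e-05
```

Request:
{"method": "carry_out", "body": {
  "commands": [
    [0.001, 0, 0.004, 0.001, 0.005, 0.002],
    [0.002, -0.0005, 0.01, 0.001, 0.005, 0.002],
    [0.0025, -0.001, 0.017, 0.001, 0.005, 0.002],
    [0.0025, -0.001, 0.022, 0.001, 0.005, 0.002],
    [0.0025, -0.001, 0.026, 0.001, 0.005, 0.002]
  ]
}}

```text
time: 20.6
tool_pos: [0.5606, 0.0356, 0.2219]
ee_rot: [3.141, -0.521, 0.139]
wrist_force: [-0.4, -0.4, -1.1]
width: 0.0234
finger_force: 30.0
```

Request:
{"method": "carry_out", "body": {
  "commands": [
    [0, 0, 0.003, 0, 0, 0],
    [0, 0, 0.006, 0, 0, 0],
    [0, 0, 0.009, 0, 0, 0],
    [0, 0, 0.012, 0, 0, 0],
    [0, 0, 0.014, 0, 0, 0]
  ]
}}

```text
time: 21.1
tool_pos: [0.5676, 0.0365, 0.2107]
ee_rot: [3.141, -0.523, 0.139]
wrist_force: [0.8, -0.2, -0.8]
width: 0.0235
finger_force: 30.0
```

```bash
python3 - <<'E'
from h import *
shaft()
E
```

```text
pos [0.5676 0.0365 0.2107] F [ 0.8405 -0.1767 -0.7972] grip 29.999096989631653 0.02352120935496254
tool z vs bore (port x,y) [-0.001 -0.001] tool origin in port [-0.0005 -0.0003  0.071 ]
side 138 axis in tool at z=0 & slope [0.0006 0.0001 0.0042 0.0021] z -0.016520011035530642 0.062350047405757246 rms 0.0011731804979333855
   axis cuts rim plane at [-0.0013  0.      0.    ] slope vs bore [ 0.0032 -0.003 ]
top 34 axis in tool at z=0 & slope [-0.0012  0.0004  0.0063 -0.0039] z -0.002389105777803117 0.06294716773995633 rms 0.0006926152462976624
   axis cuts rim plane at [ 0.0004 -0.0001  0.    ] slope vs bore [0.0053 0.003 ]
```

Request:
{"method": "carry_out", "body": {
  "commands": [
    [0, 0, 0.004, 0, 0, 0],
    [0, 0, 0.008, 0, 0, 0],
    [0, 0, 0.012, 0, 0, 0],
    [0, 0, 0.016, 0, 0, 0],
    [0, 0, 0.018, 0, 0, 0]
  ]
}}

```text
time: 21.7
tool_pos: [0.5764, 0.0378, 0.1945]
ee_rot: [3.141, -0.522, 0.139]
wrist_force: [0.2, -0.1, -1.4]
width: 0.0238
finger_force: 30.0
```

Request:
{"method": "carry_out", "body": {
  "commands": [
    [0, 0, 0.004, 0, 0, 0],
    [0, 0, 0.008, 0, 0, 0],
    [0, 0, 0.012, 0, 0, 0],
    [0, 0, 0.016, 0, 0, 0],
    [0, 0, 0.02, 0, 0, 0]
  ]
}}

```text
time: 22.2
tool_pos: [0.5865, 0.0391, 0.1777]
ee_rot: [3.141, -0.523, 0.139]
wrist_force: [-0.3, -0.5, -1.1]
width: 0.0238
finger_force: 30.0
```

```bash
python3 - <<'E'
from h import *
shaft(); plan((tcpP(.0),RP))
from bench import get_obs
print(get_obs()["wrist_torque"],get_obs()["joint_positions"])
E
```

```text
pos [0.5865 0.0391 0.1777] F [-0.2589 -0.5045 -1.1178] grip 29.999004900455475 0.023752360134075286
tool z vs bore (port x,y) [-0.001  -0.0009] tool origin in port [-0.0005 -0.0003  0.0328]
side 71 axis in tool at z=0 & slope [ 0.0007  0.0003  0.0102 -0.0078] z -0.016947709207752164 0.024443193575032655 rms 0.0011479185834083825
   axis cuts rim plane at [-0.0015 -0.0002  0.    ] slope vs bore [0.0092 0.0068]
move [0.0004 0.0003 0.0594] [ 0.0006  0.0024 -0.0009] dist 0.059
[-0.0625  0.3306  0.0184] [-0.1123 -0.2568  1.7722  0.1375  1.1223  1.2922]
```

Request:
{"method": "carry_out", "body": {
  "commands": [
    [0, 0, 0.005, 0, 0.001, 0],
    [0, 0, 0.01, 0, 0.002, 0],
    [0, 0, 0.015, 0, 0.002, 0],
    [0, 0, 0.02, 0, 0.002, 0],
    [0, 0, 0.025, 0, 0.002, 0]
  ]
}}

```text
time: 22.8
tool_pos: [0.5989, 0.0408, 0.1558]
ee_rot: [3.141, -0.524, 0.139]
wrist_force: [-1.2, 0.4, -0.3]
width: 0.0235
finger_force: 30.0
```

Request:
{"method": "carry_out", "body": {
  "commands": [
    [0, 0, 0.005, 0, 0, 0],
    [0, 0, 0.01, 0, 0, 0],
    [0, 0, 0.015, 0, 0, 0],
    [0, 0, 0.02, 0, 0, 0],
    [0, 0, 0.024, 0, 0, 0]
  ]
}}

```text
time: 23.3
tool_pos: [0.6107, 0.0425, 0.135]
ee_rot: [3.141, -0.524, 0.139]
wrist_force: [0.0, -0.1, -0.9]
width: 0.0237
finger_force: 30.0
```

```bash
python3 - <<'E'
from h import *
shaft(); plan((tcpP(.0),RP))
E
```

```text
pos [0.6107 0.0425 0.135 ] F [ 0.0084 -0.1094 -0.9004] grip 29.999027252197266 0.02374867798225249
tool z vs bore (port x,y) [ 0.0007 -0.0009] tool origin in port [-0.0003 -0.0002 -0.0163]
move [0.0002 0.0003 0.0104] [ 0.0007  0.0004 -0.0009] dist 0.010
```

Now down gently until the collar touches the rim.

Request:
{"method": "carry_out", "body": {
  "commands": [
    [0, 0, 0.002, 0, 0, 0],
    [0, 0, 0.004, 0, 0, 0],
    [0, 0, 0.006, 0, 0, 0],
    [0, 0, 0.007, 0, 0, 0],
    [0, 0, 0.008, 0, 0, 0]
  ]
}}

```text
time: 23.9
tool_pos: [0.6146, 0.043, 0.1286]
ee_rot: [3.141, -0.525, 0.139]
wrist_force: [-0.3, -0.2, -0.9]
width: 0.0236
finger_force: 30.0
```

Request:
{"method": "carry_out", "body": {
  "commands": [
    [0, 0, 0.0005, 0, 0, 0],
    [0, 0, 0.001, 0, 0, 0],
    [0, 0, 0.0015, 0, 0, 0],
    [0, 0, 0.002, 0, 0, 0],
    [0, 0, 0.002, 0, 0, 0]
  ]
}}

```text
time: 24.4
tool_pos: [0.6156, 0.0431, 0.1269]
ee_rot: [3.141, -0.525, 0.139]
wrist_force: [-0.4, -0.4, -0.5]
width: 0.0236
finger_force: 30.0
```

Request:
{"method": "carry_out", "body": {
  "commands": [
    [0, 0, 0.0005, 0, 0, 0],
    [0, 0, 0.001, 0, 0, 0],
    [0, 0, 0.0015, 0, 0, 0],
    [0, 0, 0.002, 0, 0, 0],
    [0, 0, 0.002, 0, 0, 0]
  ]
}}

```text
time: 24.9
tool_pos: [0.6164, 0.0432, 0.1258]
ee_rot: [3.141, -0.525, 0.139]
wrist_force: [-5.5, -0.6, 3.6]
width: 0.0233
finger_force: 30.0
```

Request:
{"method": "carry_out", "body": {
  "commands": [
    [0, 0, 0, 0, 0, 0],
    [0, 0, 0, 0, 0, 0],
    [0, 0, 0, 0, 0, 0],
    [0, 0, 0, 0, 0, 0],
    [0, 0, 0, 0, 0, 0]
  ],
  "jaw": 0.55
}}

```text
time: 25.4
tool_pos: [0.6167, 0.0433, 0.1251]
ee_rot: [3.141, -0.525, 0.139]
wrist_force: [0.9, -0.5, -0.7]
width: 0.0513
finger_force: 0.0
```

Request:
{"method": "carry_out", "body": {
  "commands": [
    [0, 0, 0, 0, 0, 0],
    [0, 0, -0.02, 0, 0, 0],
    [0, 0, -0.04, 0, 0, 0],
    [0, 0, -0.065, 0, 0, 0],
    [0, 0, -0.09, 0, 0, 0]
  ]
}}

```text
time: 25.9
tool_pos: [0.5713, 0.0371, 0.2035]
ee_rot: [3.141, -0.524, 0.139]
wrist_force: [0.1, 0.3, -0.2]
width: 0.0516
finger_force: 0.0
```

Request:
{"method": "carry_out", "body": {
  "commands": [
    [0, 0, -0.02, 0, 0, 0],
    [0, 0, -0.05, 0, 0, 0],
    [0, 0, -0.08, 0, 0, 0],
    [0, 0, -0.08, 0, 0, 0],
    [0, 0, -0.08, 0, 0, 0]
  ]
}}

```text
time: 26.4
tool_pos: [0.5324, 0.0315, 0.2726]
ee_rot: [3.141, -0.526, 0.139]
wrist_force: [0.1, -0.1, -0.2]
width: 0.0516
finger_force: 0.0
```

```bash
python3 - <<'E'
from h import *
from bench import *
from scipy.optimize import least_squares
np.set_printoptions(precision=4,suppress=True)
e=np.c_[np.cross(np.r_[np.sin(yaw),-np.cos(yaw),0],A),np.zeros(3),A]; e[:,1]=np.cross(A,e[:,0])
o=get_obs(); print(o["tool_pos"],o["width"],o["wrist_force"]); ims=[]
for n in("side","top"):
    s=snapshot(n); W=cloud(s); L=(W-PORT)@e; hsv=cv2.cvtColor(s["img"],cv2.COLOR_RGB2HSV)
    blue=(abs(hsv[...,0].astype(int)-113)<12)&(hsv[...,1]>120)&(hsv[...,2]>40)
    q=L[blue&(np.hypot(L[...,0],L[...,1])<.03)&(L[...,2]>-.01)&(L[...,2]<.08)]
    f=lambda p:np.where(q[:,2]>.051+p[4],q[:,2]-.052-p[4],np.hypot(q[:,0]-p[0]-p[2]*(q[:,2]-.03),q[:,1]-p[1]-p[3]*(q[:,2]-.03))-.012)
    g=least_squares(f,[0,0,0,0,0],loss="soft_l1",f_scale=.001); print(n,len(q),"x,y@30mm,slopes,dz",g.x,"z range",q[:,2].min(),q[:,2].max())
    u,v=proj(s,PORT+.02*A)[0].astype(int); ims.append(cv2.resize(s["img"][v-40:v+40,u-40:u+40,::-1],(400,400),interpolation=cv2.INTER_CUBIC))
cv2.imwrite("pics/end.png",np.hstack(ims))
E
```

```text
[0.5324 0.0315 0.2726] 0.051634838986860034 [ 0.1438 -0.0728 -0.2265]
side 156 x,y@30mm,slopes,dz [-0.0011  0.0004  0.0049 -0.0173  0.0011] z range 0.010158028208252042 0.05734876827586421
top 68 x,y@30mm,slopes,dz [ 0.0011 -0.0008  0.0001 -0.025   0.0008] z range 0.016498797057331233 0.055280644847231275
```

View pics/end.png

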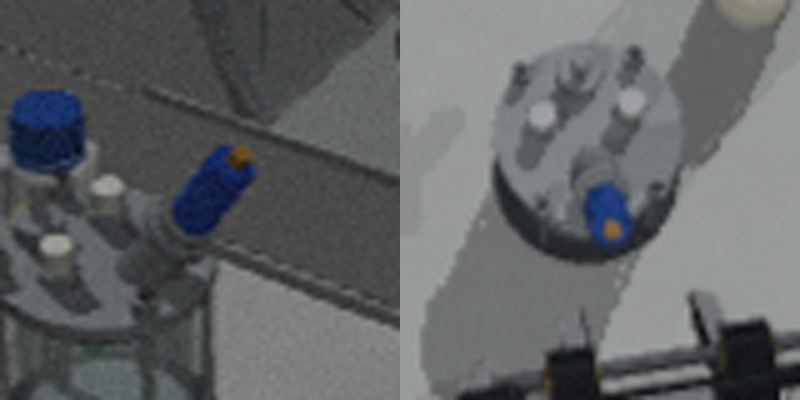

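The probe's collar sits flush on the port at side (165,225), in line within about 0.02 rad and within 1 mm sideways. The gripper is clear, so I'm handing in.

```bash
python3 -c "
from bench import *
print(close_job())"
```

```text
the job is handed in; nothing more can be done
None
```

The blue-headed probe is seated in the slanted port with its collar flush on the rim, the red plug lies released in the tray, and the job is handed in, though the hand-in call returned no verdict.

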